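Close the four parts pots with the lids from the stack

TASK

The practical is over: close the four steel pots of small parts so that they can be carried off without spilling. Take the stack of lids apart and put each lid on the pot it fits, seated all round on the rim with its skirt in the mouth; leave the pots standing upright where they are.

Things in the scene. Friction and masses are not known exactly. Their poses are not given: they have to be found in the camera images.
- large_lid: Large steel lid, lowest of the stack: 3 mm plate, round, 106 mm across; central round knob 16 mm thick, 14 mm high. Hollow tapered skirt below, 17 mm deep, 93 mm across at its upper and 86 mm at its lower end. About 160 g. Origin: centre of the skirt's lower edge, z up; plate top at z = 20 mm, knob top at 34 mm.
- square_lid: Square steel lid, stacked on the large lid (its knob hidden inside): 3 mm plate, square, 82 mm along its x and y, round corners; central round knob 16 mm thick, 14 mm high. Hollow tapered skirt below, 17 mm deep, 69 mm a side at its upper and 62 mm at its lower end. About 120 g. Origin: centre of the skirt's lower edge, z up; plate top at z = 20 mm, knob top at 34 mm.
- medium_lid: Medium steel lid, stacked on the square lid (its knob hidden inside): 3 mm plate, round, 68 mm across; central round knob 16 mm thick, 14 mm high. Hollow tapered skirt below, 17 mm deep, 55 mm across at its upper and 48 mm at its lower end. About 70 g. Origin: centre of the skirt's lower edge, z up; plate top at z = 20 mm, knob top at 34 mm.
- small_lid: Small steel lid, top of the stack, on the medium lid (its knob hidden inside): 3 mm plate, round, 54 mm across; central round knob 16 mm thick, 14 mm high. Hollow tapered skirt below, 17 mm deep, 41 mm across at its upper and 34 mm at its lower end. About 50 g. Origin: centre of the skirt's lower edge, z up; plate top at z = 20 mm, knob top at 34 mm.
- large_pot: Large open steel pot, black rubber polishing wheels in its bottom 27 mm: round, mouth 98 mm across inside, 103 mm outside, 70 mm high. Loose, about 448 g. Origin: centre of its underside, z up. Takes the large lid: skirt in the mouth (2.5 mm play each side at the top), plate resting on the rim, the lid's origin then 53 mm above the pot's.
- square_pot: Square open steel pot, little wooden wedges in its bottom 27 mm: square with upright walls, mouth 74 x 74 mm inside, 79 mm outside, 58 mm high; sides along its x and y. Loose, about 450 g. Origin: centre of its underside, z up. Takes the square lid: skirt in the mouth (2.5 mm play each side at the top), plate resting on the rim, the lid's origin then 41 mm above the pot's.
- medium_pot: Medium open steel pot, brass die pins in its bottom 27 mm: round, mouth 60 mm across inside, 65 mm outside, 64 mm high. Loose, about 410 g. Origin: centre of its underside, z up. Takes the medium lid: skirt in the mouth (2.5 mm play each side at the top), plate resting on the rim, the lid's origin then 47 mm above the pot's.
- small_pot: Small open steel pot, white mounted stones in its bottom 27 mm: round, mouth 46 mm across inside, 51 mm outside, 50 mm high. Loose, about 396 g. Origin: centre of its underside, z up. Takes the small lid: skirt in the mouth (2.5 mm play each side at the top), plate resting on the rim, the lid's origin then 33 mm above the pot's.
Things that resemble listed ones, but are neither listed nor needed, are in the scene too. What is shaped like the small_lid but purple or red is not meant.

How it is judged (in metres and radians):
At the end, for the whole second after the job is handed in: Each of the four lids is on its own pot, its centre within 8 mm of the pot's, seated to within 2.5 mm of its full depth and level to 0.06 rad; every pot stands upright (0.06 rad) within 40 mm of where it stood at the start; all is at rest (horizontal distance between large_lid and large_pot below 0.008 m and z of large_lid in the frame of large_pot between 0.05 and 0.0555 m and angle between each of large_lid, large_pot, square_lid, square_pot, medium_lid, medium_pot, small_lid, small_pot's own z axis and vertical below 0.06 rad and distance of each of large_pot, square_pot, medium_pot, small_pot from where it was at the start of the episode below 0.04 m and linear speed of each of large_lid, large_pot, square_lid, square_pot, medium_lid, medium_pot, small_lid, small_pot below 0.02 m/s and horizontal distance between square_lid and square_pot below 0.008 m and z of square_lid in the frame of square_pot between 0.038 and 0.0435 m and horizontal distance between medium_lid and medium_pot below 0.008 m and z of medium_lid in the frame of medium_pot between 0.044 and 0.0495 m and horizontal distance between small_lid and small_pot below 0.008 m and z of small_lid in the frame of small_pot between 0.03 and 0.0355 m); the robot touches nothing.
It also fails if it takes over 106 s, if anything falls off the work surface, if the arm or the gripper's body presses on something with over 40 N, if the wrist force passes 120 N, or if a joint passes its speed limit or range.

ROBOT

A 6-joint arm with a two-finger parallel gripper is mounted at the origin on a cart in front of the work surface, level with it; the furniture and walls round the work are solid. World frame = base frame: x ahead of the robot, y to its left, z up, the work surface at z = 0. Lengths are in m, angles in degrees, forces in N, time in s.
With the tool pointing down it reaches from about 0.4 to 0.825 m from the base axis. Payload 7 kg.
Tool frame: the origin (TCP) lies at the very end of the fingers, on their centre line; the grasp point (between the pads) lies 19 mm behind it; z points along the fingers, y is the line along which they close (so a half turn about z gives the same grasp; the last joint's range is limited). The gripper opens to 88 mm and grips with 3 to 60 N. Pads are 19 mm wide; open, the fingers measure 130 mm over their backs; the gripper's body (78 mm by 193 mm) begins 47 mm behind the grasp point.
Start: joints at [-58.092, 20.546, 0.682, 0, -70.136, -16.507], TCP at [0.179, -0.651, 0.227] pointing down, gripper open.
Joint ranges: [-176.03, 176.03], [-82.01, 121.73], [-58.28, 71.71], [-173.87, 95.51], [-174.79, -0.11], [-173.66, 173.66]. Speed limits (degrees/s): [136.94, 136.94, 172.46, 180, 180, 180].

INTERFACE

Orientations are given as [roll, pitch, yaw] about the fixed x, y, z axes, in that order (R = Rz(yaw) Ry(pitch) Rx(roll)).
In Python, from plant import ctrl, cams, workorder gives the robot as it stands.
- The arm moves only by the tool play_rows, never from a script. Its argument "motion" is a list of rows, each an object of numbers: "x", "y", "z": the shift along the tool's x, y, z normalised to -1 to 1, where 1 is 0.025 m; "rx", "ry", "rz": the turn, a rotation vector about the tool's x, y, z normalised to -1 to 1, where 1 is 4 degrees. A call has 1 to 20 rows; each row shifts and turns the commanded pose from where the row before left it, along the tool's axes as they then stand; what a row does not reach is not made up. A row lasts 1/8 s, in which the tool goes at most 62.5 mm and 10.7 degrees, less where a joint would pass 70% of its speed; a pose out of reach is approached as far as the arm can. A call with a number of a shift or a turn outside -1 to 1 is refused whole. A call with a gripper value outside its range is refused whole. "fingers" is the opening, from -1 (shut) to 1 (fully open), set as the call begins (left out, the last holds). The fingers move at their own pace and stop on an object; the grip force is fixed at half the most. Time passes only in rows, so rows that do not move let the fingers close. It gives the time, the measured TCP pose, the force, the opening and the grip force at its end, in the units of the state.
- ctrl.get_obs(): the state, without advancing time (a new reading comes with each control period).
- cams.snapshot(name): name is "scene" or "top"; returns the picture (420x560x3 uint8, blue, green, red); there is no depth.
- cams.get_calibration(name): a dict with "vertical_fov" (degrees; the focal length in pixels is half the picture's height over the tangent of half this angle, whatever the lens; pixels are square), "cx", "cy" (the principal point, pixels), "k1" (the pictures are not rectified: a ray, as slopes to the right and down, at radius r is drawn at 1 + k1 r^2 times it, then the intrinsics apply), "position" and "rotation" of the camera in the world. Camera axes: x right, y up, looking along -z (the intrinsics and any distortion apply to the point x, -y, -z); pixel columns grow to the right and rows downward; lengths in m; the calibration is good to about 2 mm. A picture is of the moment at which its call begins. get_calibration takes no time and is no camera call.
- workorder.close_job(): hands the job in; it is judged then, once.
The state is a dict: "clock": time; "joint_pos": joint angles; "qvel": joint speeds; "tau": joint torques, N m; "tool_pos": TCP position; "orientation": TCP orientation; "force": force on the tool from outside, world axes, zero at the start; "moment": the same for the moment, N m; "opening": finger opening in m; "gripper_force": force on a finger pad.
Only numpy, scipy, OpenCV 4.12 (cv2) and the standard library are available. Lean on these libraries where they do the work, as an engineer would, in place of code of your own. Each camera call takes 0.05 s, during which the arm holds its last target. There are 200 camera calls.

## Working session

There is one attempt and no reset: what is moved stays moved. The work goes in short steps, Python scripts to look and compute and a tool call to move; the robot and the scene stay as the last step left them, time stands still between calls to the robot, and variables do not carry over. Pictures are saved under pics/ and viewed, at most 17 in all, crops included, and the job is handed in when it is done.

Besides the shell and the picture viewer there is one more tool, called after "Request:" as name(argument=value, ...) on one line, values as JSON. play_rows: Moves the arm, as the interface text tells. Its arguments: {"type":"object","properties":{"motion":{"type":"array"},"fingers":{"type":"number"}},"required":["motion"]}

```bash
ls; mkdir -p pics; python3 - <<'E'
from plant import ctrl,cams
import cv2,pprint
for n in("scene","top"):
    cv2.imwrite(f"pics/{n}0.png",cams.snapshot(n)); print(n,cams.get_calibration(n))
pprint.pprint(ctrl.get_obs())
E
```

```text
pics
scene {'vertical_fov': 46.04061906851996, 'cx': 283.341449507613, 'cy': 204.79802469198233, 'k1': -0.1789007078516369, 'position': array([ 0.07853453, -1.06565823,  0.99742575]), 'rotation': array([ 51.5549819 ,  -0.06498562, -24.14989173])}
top {'vertical_fov': 44.75904581933489, 'cx': 269.2695263903824, 'cy': 210.387373661963, 'k1': -0.0503359274390308, 'position': array([0.39625873, 0.01952886, 1.37808073]), 'rotation': array([  7.01209634,  -0.20840058, -89.8954777 ])}
{'clock': 0.1,
 'force': array([ 0.09212851, -0.29019386, -0.4654959 ]),
 'gripper_force': 0.0,
 'joint_pos': array([-5.80932477e+01,  2.05858951e+01,  6.38585688e-01, -1.71242106e-02,
       -7.01359251e+01, -1.65062947e+01]),
 'moment': array([ 0.01008393, -0.00745892, -0.01600168]),
 'opening': 0.08733856453854094,
 'orientation': array([ 1.79915621e+02, -8.21538387e-03, -1.64605367e+02]),
 'qvel': array([ 0.01271964, -0.10968479,  0.18500254,  0.13592712,  0.03311253,
       -0.04670037]),
 'tau': array([-3.44963664e-03, -5.84161341e+01,  2.93748182e+01,  7.01553985e+00,
        1.01635771e-02, -6.36608070e-05]),
 'tool_pos': array([ 0.17910037, -0.65034769,  0.22573119])}
```

View pics/scene0.png

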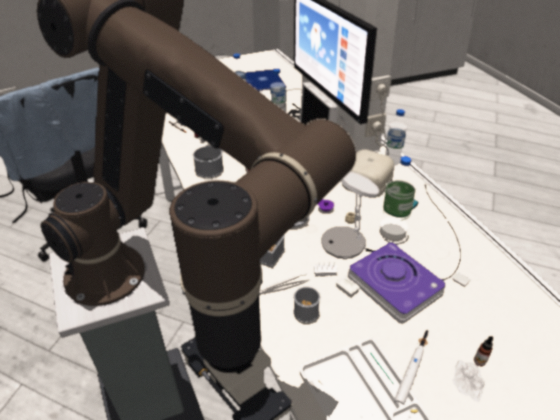

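View pics/top0.png

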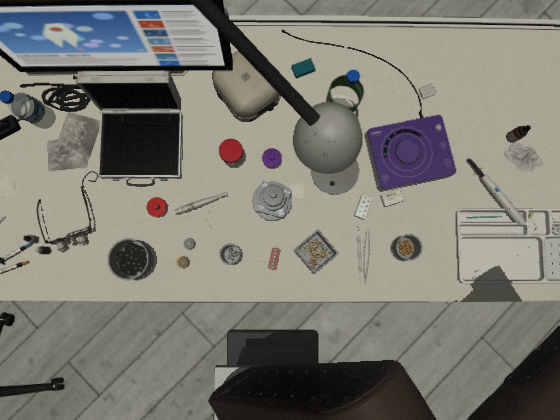

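The top view shows the lid stack at (272,200), and the pots: large, black wheels, (131,259); small, white stones, (231,254); square, turned, (316,252); medium, brass, (406,247). Look-alikes for the small lid are the red ones at (157,207) and (231,150) and the purple one at (272,158). The steel top of the stack is the one I want. Next I crop close to check it.

```bash
cat > h.py <<'E'
import numpy as np,cv2
from plant import ctrl,cams
from scipy.spatial.transform import Rotation as R
def cam(n):
    c=cams.get_calibration(n); f=210/np.tan(np.radians(c['vertical_fov'])/2)
    K=np.array([[f,0,c['cx']],[0,f,c['cy']],[0,0,1.]]); return c,K,np.array([c['k1'],0,0,0,0.]),R.from_euler('xyz',c['rotation'],degrees=True).as_matrix(),c['position']
def plane(n,uv,z):
    c,K,d,M,p=cam(n); q=cv2.undistortPoints(np.array(uv,float).reshape(-1,1,2),K,d).reshape(-1,2)
    r=np.c_[q[:,0],-q[:,1],-np.ones(len(q))]@M.T
    return p+r*((z-p[2])/r[:,2])[:,None]
def proj(n,X):
    c,K,d,M,p=cam(n); Y=(np.atleast_2d(X)-p)@M
    return cv2.projectPoints((Y*[1,-1,-1]).reshape(-1,1,3),np.zeros(3),np.zeros(3),K,d)[0].reshape(-1,2)
E
python3 - <<'E'
from h import *
im=cv2.imread('pics/top0.png')
cv2.imwrite('pics/c1.png',cv2.resize(im[160:290,90:290],None,fx=4,fy=4,interpolation=cv2.INTER_CUBIC)[:520])
cv2.imwrite('pics/c2.png',cv2.resize(im[180:290,260:450],None,fx=4,fy=4,interpolation=cv2.INTER_CUBIC))
for n,uv,z in [('large',(131,259),.07),('small',(231,254),.05),('sq',(316,252),.058),('med',(406,247),.064),('stack',(272,200),.1)]:
    print(n,plane('top',uv,z)[0].round(3))
E
```

```text
large [0.431 0.369 0.07 ]
small [0.445 0.114 0.05 ]
sq [ 0.451 -0.106  0.058]
med [ 0.463 -0.339  0.064]
stack [0.58  0.008 0.1  ]
```

View pics/c1.png

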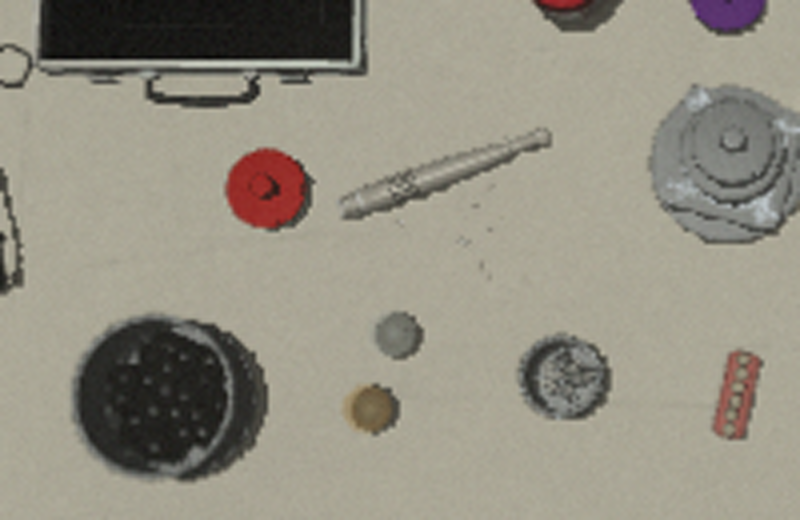

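View pics/c2.png

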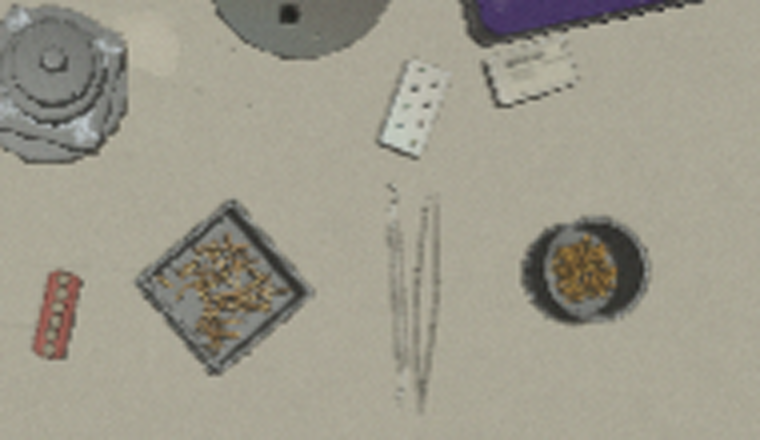

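```bash
python3 - <<'E'
from h import *
im=cv2.imread('pics/top0.png'); S=4
g=cv2.GaussianBlur(cv2.cvtColor(cv2.resize(im,None,fx=S,fy=S,interpolation=cv2.INTER_CUBIC),cv2.COLOR_BGR2GRAY),(0,0),2)
F=510; Z=1.378
T={'large':((131,259),.07,51.5),'small':((231,254),.05,25.5),'med':((406,247),.064,32.5),'knob':((273,196),.094,8),'smallplate':((273,196),.08,27),'medplate':((273,197),.06,34),'largeplate':((272,201),.02,53)}
vis=cv2.resize(im,None,fx=S,fy=S,interpolation=cv2.INTER_CUBIC)
for n,(uv,z,r) in T.items():
    rp=S*F*r/1000/(Z-z); w=int(rp+30); x0=int(S*uv[0]-w); y0=int(S*uv[1]-w)
    c=cv2.HoughCircles(g[y0:y0+2*w,x0:x0+2*w],cv2.HOUGH_GRADIENT,1,500,param1=60,param2=8,minRadius=int(rp-3),maxRadius=int(rp+3))
    if c is None: print(n,None);continue
    a=c[0,0]; u=((a[:2]+[x0,y0]+.5)/S-.5); P=plane('top',u,z)[0]
    print(n,u.round(1),P.round(4),'r',a[2],rp.round(1))
    t=np.linspace(0,6.28,80); q=proj('top',np.c_[P[0]+r/1e3*np.cos(t),P[1]+r/1e3*np.sin(t),0*t+z])
    cv2.polylines(vis,[((q+.5)*S-.5).astype(int)],True,(0,0,255) if n!='medplate' else (0,255,0),1)
q=np.array([(233,202),(313,292),(215,375),(137,282)])/4+[260,180]-.4
P=plane('top',q,.058);print('sq',P.mean(0).round(4),[np.degrees(np.arctan2(*(P[(i+1)%4]-P[i])[[1,0]])).round(1)for i in range(4)],np.linalg.norm(np.diff(P,axis=0),axis=1))
cv2.polylines(vis,[(proj('top',P)*S+1).astype(int)],True,(0,0,255),1)
# lamp head triangulation
def ray(n,uv): 
    p=cam(n)[4]; d=plane(n,[uv],0)[0]-p; return p,d/np.linalg.norm(d)
for a,b in (((327,138),(368,172)),((300,95),(372,155))):
    p,d=ray('top',a);q,e=ray('scene',b); s=np.linalg.lstsq(np.c_[d,-e],q-p,rcond=None)[0]; print('lamp',p+d*s[0],q+e*s[1])
o=np.vstack([np.hstack([vis[640:1000,930:1330],vis[880:1240,360:760]]),np.hstack([vis[880:1120,830:1030],vis[880:1120,1150:1380],vis[880:1120,1450:1820]])]) 
cv2.imwrite('pics/o1.png',o);print(o.shape)
E
```

```text
Traceback (most recent call last):
AttributeError: 'float' object has no attribute 'round'
```

```bash
cat > m.py <<'E'
from h import *
im=cv2.imread('pics/top0.png'); S=4
vis=cv2.resize(im,None,fx=S,fy=S,interpolation=cv2.INTER_CUBIC)
g=cv2.GaussianBlur(cv2.cvtColor(vis,cv2.COLOR_BGR2GRAY),(0,0),2)
F=510; Z=1.378
T={'large':((131,259),.07,51.5),'small':((231,254),.05,25.5),'med':((406,247),.064,32.5),'knob':((273,196),.094,8),'smallplate':((273,196),.08,27),'medplate':((273,197),.06,34),'largeplate':((272,201),.02,53)}
for n,(uv,z,r) in T.items():
    rp=S*F*r/1000/(Z-z); w=int(rp+30); x0=int(S*uv[0]-w); y0=int(S*uv[1]-w)
    c=cv2.HoughCircles(g[y0:y0+2*w,x0:x0+2*w],cv2.HOUGH_GRADIENT,1,500,param1=60,param2=8,minRadius=int(rp-3),maxRadius=int(rp+3))
    if c is None: print(n,None);continue
    a=c[0,0]; u=((a[:2]+[x0,y0]+.5)/S-.5); P=plane('top',u,z)[0]
    print(n,u.round(1),P.round(4),'r',a[2],round(rp,1))
    t=np.linspace(0,6.28,80); q=proj('top',np.c_[P[0]+r/1e3*np.cos(t),P[1]+r/1e3*np.sin(t),0*t+z])
    cv2.polylines(vis,[((q+.5)*S-.5).astype(int)],True,(0,0,255) if n!='medplate' else (0,255,0),1)
q=np.array([(233,202),(313,292),(215,375),(137,282)])/4+[260,180]-.4
P=plane('top',q,.058);print('sq',P.mean(0).round(4),[np.degrees(np.arctan2(*(P[(i+1)%4]-P[i])[[1,0]])).round(1)for i in range(4)],np.linalg.norm(np.diff(P,axis=0),axis=1))
cv2.polylines(vis,[(proj('top',P)*S+1).astype(int)],True,(0,0,255),1)
def ray(n,uv): 
    p=cam(n)[4]; d=plane(n,[uv],0)[0]-p; return p,d/np.linalg.norm(d)
for a,b in (((327,138),(368,172)),((300,95),(372,155))):
    p,d=ray('top',a);q,e=ray('scene',b); s=np.linalg.lstsq(np.c_[d,-e],q-p,rcond=None)[0]; print('lamp',p+d*s[0],q+e*s[1])
o=np.vstack([np.hstack([vis[640:1000,930:1330],vis[880:1240,360:760]]),np.hstack([vis[880:1120,830:1030],vis[880:1120,1150:1380],vis[880:1120,1450:1820]])]) 
cv2.imwrite('pics/o1.png',o);print(o.shape)
E
python3 m.py
```

```text
large [128.2 259. ] [0.4308 0.3762 0.07  ] r 78.0 80.3
small [233.  255.2] [0.442 0.109 0.05 ] r 36.9 39.2
med [407.8 247. ] [ 0.4633 -0.3433  0.064 ] r 49.0 50.5
knob [272.8 194.2] [0.5956 0.0064 0.094 ] r 14.4 12.7
smallplate [273.2 196.5] [0.592  0.0049 0.08  ] r 40.8 42.4
medplate [272.5 196.5] [0.595  0.0067 0.06  ] r 50.0 52.6
largeplate [271.  200.2] [0.5908 0.0103 0.02  ] r 78.0 79.6
sq [ 0.4519 -0.1053  0.058 ] [np.float64(-138.7), np.float64(129.9), np.float64(40.0), np.float64(-50.3)] [0.07760974 0.08321185 0.07783025]
lamp [ 0.71188544 -0.12001027  0.21004881] [ 0.75216698 -0.13835371  0.22312513]
lamp [ 0.81546921 -0.05685866  0.21399315] [ 0.81748663 -0.05772922  0.21477678]
(600, 800, 3)
```

View pics/o1.png

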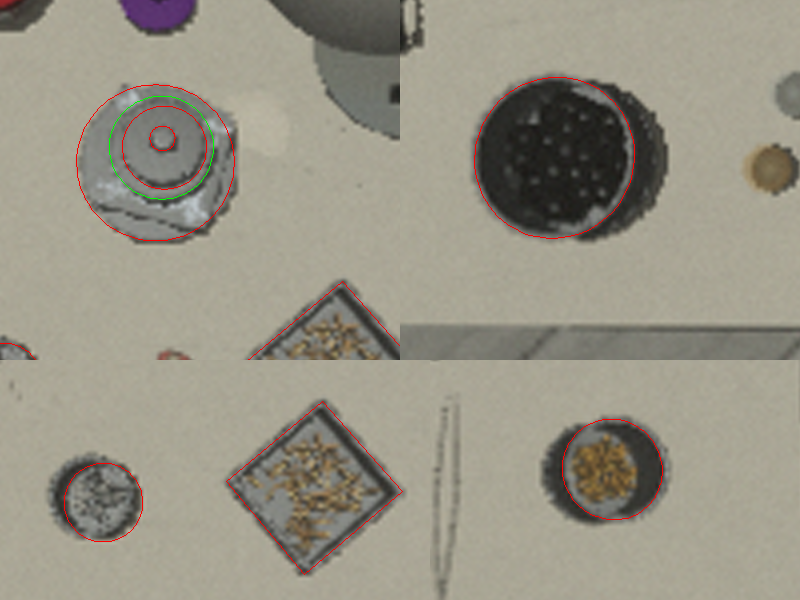

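The crop confirms that the top of the stack is plain steel. The Hough circles fit on the large and medium pots. On the small pot the circle sits about 8 mm off, so I take its centre as about (0.446, 0.117). The lamp head is at about (0.72, -0.12, 0.2), so I turn the fingers to yaw -45 to keep the gripper body clear of it.

Request:
play_rows(motion=[{"rz": -1}, {"rz": -1}, {"rz": -1}, {"rz": -1}, {"rz": -1}, {"rz": -1}, {"rz": -1}, {"rz": -1}, {"rz": -1}, {"rz": -1}, {"rz": -1}, {"rz": -1}, {"rz": -1}, {"rz": -1}, {"rz": -1}, {"rz": -1}, {"rz": -1}, {"rz": -1}, {"rz": -1}, {"rz": -1}], fingers=0)

```text
$.motion[0]: bad value
```

Request:
play_rows(motion=[{"rz": -1}, {"rz": -1}, {"rz": -1}, {"rz": -1}, {"rz": -1}, {"rz": -1}, {"rz": -1}, {"rz": -1}, {"rz": -1}, {"rz": -0.9}, {}])

```text
$.motion[0]: bad value
```

```bash
cat > go.py <<'E'
# usage: go.py x y z [yaw]  -> tool-frame units needed from measured pose; with levelling turn
import sys; from h import *
o=ctrl.get_obs(); M=R.from_euler('xyz',o['orientation'],degrees=True)
a=list(map(float,sys.argv[1:])); d=M.inv().apply(np.array(a[:3])-o['tool_pos'])/.025
print('t',o['clock'],'pos',o['tool_pos'].round(4),'rpy',o['orientation'].round(2),'open',round(o['opening'],4),'F',o['force'].round(1),'gf',o['gripper_force'])
print('shift units',d.round(2),'norm',np.linalg.norm(d).round(2))
if len(a)>3: print('turn units',(np.degrees((M.inv()*R.from_euler('xyz',[180,0,a[3]],degrees=True)).as_rotvec())/4).round(2))
E
python3 go.py .593 .0055 .227 -45
```

```text
t 0.1 pos [ 0.1791 -0.6503  0.2257] rpy [ 1.7992e+02 -1.0000e-02 -1.6461e+02] open 0.0873 F [ 0.1 -0.3 -0.5] gf 0.0
shift units [-2.293e+01  2.090e+01 -2.000e-02] norm 31.02
turn units [ 1.00e-02  2.00e-02 -2.99e+01]
```

Request:
play_rows(motion=[{"x": 0, "y": 0, "z": 0, "rx": 0, "ry": 0, "rz": -1}], fingers=0)

```text
clock: 0.22
tool_pos: [0.1792, -0.6504, 0.2259]
orientation: [179.9, -0.0, -160.5]
force: [-0.1, -0.4, -0.9]
opening: 0.0823
gripper_force: 0.0
```

Request:
play_rows(motion=[{"x": 0, "y": 0, "z": 0, "rx": 0, "ry": 0, "rz": -1}, {"x": 0, "y": 0, "z": 0, "rx": 0, "ry": 0, "rz": -1}, {"x": 0, "y": 0, "z": 0, "rx": 0, "ry": 0, "rz": -1}, {"x": 0, "y": 0, "z": 0, "rx": 0, "ry": 0, "rz": -1}, {"x": 0, "y": 0, "z": 0, "rx": 0, "ry": 0, "rz": -1}, {"x": 0, "y": 0, "z": 0, "rx": 0, "ry": 0, "rz": -1}, {"x": 0, "y": 0, "z": 0, "rx": 0, "ry": 0, "rz": -1}, {"x": 0, "y": 0, "z": 0, "rx": 0, "ry": 0, "rz": -1}, {"x": 0, "y": 0, "z": 0, "rx": 0, "ry": 0, "rz": -1}, {"x": 0, "y": 0, "z": 0, "rx": 0, "ry": 0, "rz": -1}, {"x": 0, "y": 0, "z": 0, "rx": 0, "ry": 0, "rz": -1}, {"x": 0, "y": 0, "z": 0, "rx": 0, "ry": 0, "rz": -1}, {"x": 0, "y": 0, "z": 0, "rx": 0, "ry": 0, "rz": -1}, {"x": 0, "y": 0, "z": 0, "rx": 0, "ry": 0, "rz": -1}, {"x": 0, "y": 0, "z": 0, "rx": 0, "ry": 0, "rz": -1}, {"x": 0, "y": 0, "z": 0, "rx": 0, "ry": 0, "rz": -1}, {"x": 0, "y": 0, "z": 0, "rx": 0, "ry": 0, "rz": -1}, {"x": 0, "y": 0, "z": 0, "rx": 0, "ry": 0, "rz": -1}, {"x": 0, "y": 0, "z": 0, "rx": 0, "ry": 0, "rz": -1}, {"x": 0, "y": 0, "z": 0, "rx": 0, "ry": 0, "rz": -1}])

```text
clock: 2.72
tool_pos: [0.1792, -0.6505, 0.226]
orientation: [180.0, 0.1, -80.5]
force: [-0.4, -0.1, 0.1]
opening: 0.0443
gripper_force: 0.0
```

Request:
play_rows(motion=[{"x": 0, "y": 0, "z": 0, "rx": 0, "ry": 0, "rz": -1}, {"x": 0, "y": 0, "z": 0, "rx": 0, "ry": 0, "rz": -1}, {"x": 0, "y": 0, "z": 0, "rx": 0, "ry": 0, "rz": -1}, {"x": 0, "y": 0, "z": 0, "rx": 0, "ry": 0, "rz": -1}, {"x": 0, "y": 0, "z": 0, "rx": 0, "ry": 0, "rz": -1}, {"x": 0, "y": 0, "z": 0, "rx": 0, "ry": 0, "rz": -1}, {"x": 0, "y": 0, "z": 0, "rx": 0, "ry": 0, "rz": -1}, {"x": 0, "y": 0, "z": 0, "rx": 0, "ry": 0, "rz": -1}, {"x": 0, "y": 0, "z": 0, "rx": 0, "ry": 0, "rz": -0.9}])

```text
clock: 3.85
tool_pos: [0.1791, -0.6505, 0.226]
orientation: [-180.0, 0.1, -44.9]
force: [0.1, -0.5, 0.8]
opening: 0.0438
gripper_force: 0.0
```

```bash
python3 go.py .593 .0055 .2 -45
```

```text
t 3.85 pos [ 0.1791 -0.6505  0.226 ] rpy [-1.7998e+02  5.0000e-02 -4.4880e+01] open 0.0438 F [ 0.1 -0.5  0.8] gf 0.0
shift units [ -6.78 -30.27   1.06] norm 31.04
turn units [-0.01  0.01  0.03]
```

Request:
play_rows(motion=[{"x": -0.22, "y": -1, "z": 0, "rx": 0, "ry": 0, "rz": 0}, {"x": -0.22, "y": -1, "z": 0, "rx": 0, "ry": 0, "rz": 0}, {"x": -0.22, "y": -1, "z": 0, "rx": 0, "ry": 0, "rz": 0}, {"x": -0.22, "y": -1, "z": 0, "rx": 0, "ry": 0, "rz": 0}, {"x": -0.22, "y": -1, "z": 0, "rx": 0, "ry": 0, "rz": 0}, {"x": -0.22, "y": -1, "z": 0, "rx": 0, "ry": 0, "rz": 0}, {"x": -0.22, "y": -1, "z": 0, "rx": 0, "ry": 0, "rz": 0}, {"x": -0.22, "y": -1, "z": 0, "rx": 0, "ry": 0, "rz": 0}, {"x": -0.22, "y": -1, "z": 0, "rx": 0, "ry": 0, "rz": 0}, {"x": -0.22, "y": -1, "z": 0, "rx": 0, "ry": 0, "rz": 0}, {"x": -0.22, "y": -1, "z": 0, "rx": 0, "ry": 0, "rz": 0}, {"x": -0.22, "y": -1, "z": 0, "rx": 0, "ry": 0, "rz": 0}, {"x": -0.22, "y": -1, "z": 0, "rx": 0, "ry": 0, "rz": 0}, {"x": -0.22, "y": -1, "z": 0, "rx": 0, "ry": 0, "rz": 0}, {"x": -0.22, "y": -1, "z": 0, "rx": 0, "ry": 0, "rz": 0}, {"x": -0.22, "y": -1, "z": 0, "rx": 0, "ry": 0, "rz": 0}, {"x": -0.22, "y": -1, "z": 0, "rx": 0, "ry": 0, "rz": 0}, {"x": -0.22, "y": -1, "z": 0, "rx": 0, "ry": 0, "rz": 0}, {"x": -0.22, "y": -1, "z": 0, "rx": 0, "ry": 0, "rz": 0}, {"x": -0.22, "y": -1, "z": 0, "rx": 0, "ry": 0, "rz": 0}])

```text
clock: 6.35
tool_pos: [0.4551, -0.2186, 0.2263]
orientation: [180.0, 0.0, -45.0]
force: [0.0, -0.9, -1.3]
opening: 0.0435
gripper_force: 0.0
```

```bash
python3 go.py .593 .0055 .2 -45; python3 - <<'E'
from h import *
s=cams.snapshot('scene');cv2.imwrite('pics/s1.png',s)
E
```

```text
t 6.35 pos [ 0.4551 -0.2186  0.2263] rpy [ 1.7999e+02  3.0000e-02 -4.5000e+01] open 0.0435 F [ 0.  -0.9 -1.3] gf 0.0
shift units [ -2.44 -10.24   1.05] norm 10.58
turn units [ 0.    0.01 -0.  ]
```

View pics/s1.png

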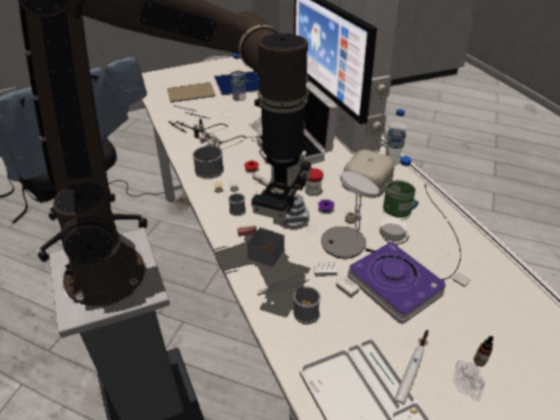

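The scene view shows the stack at (297,210), the small pot at (237,203) and the lamp head at (368,175). I overlay my estimates on both views as a check.

```bash
cat > ov.py <<'E'
from h import *
def circ(im,n,P,r,S,off,col=(0,0,255)):
    t=np.linspace(0,6.28,90); q=proj(n,np.c_[P[0]+r*np.cos(t),P[1]+r*np.sin(t),0*t+P[2]])-off
    cv2.polylines(im,[((q+.5)*S-.5).round().astype(int)],True,col,1)
def crop(p,x,y,w,h,S): return cv2.resize(cv2.imread(p)[y:y+h,x:x+w],None,fx=S,fy=S,interpolation=cv2.INTER_CUBIC)
E
python3 - <<'E'
from ov import *
S=5;x,y=195,120; a=crop('pics/s1.png',x,y,130,110,3*2)[:560,:]
S=6
for P,r in (((.4308,.3762,.07),.0515),((.446,.117,.05),.0255),((.593,.0055,.094),.008),((.593,.0055,.08),.027),((.593,.0055,.02),.053)): circ(a,'scene',P,r,S,[x,y])
cv2.imwrite('pics/o2.png',a[:, :780])
E
```

```text
(no output)
```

View pics/o2.png

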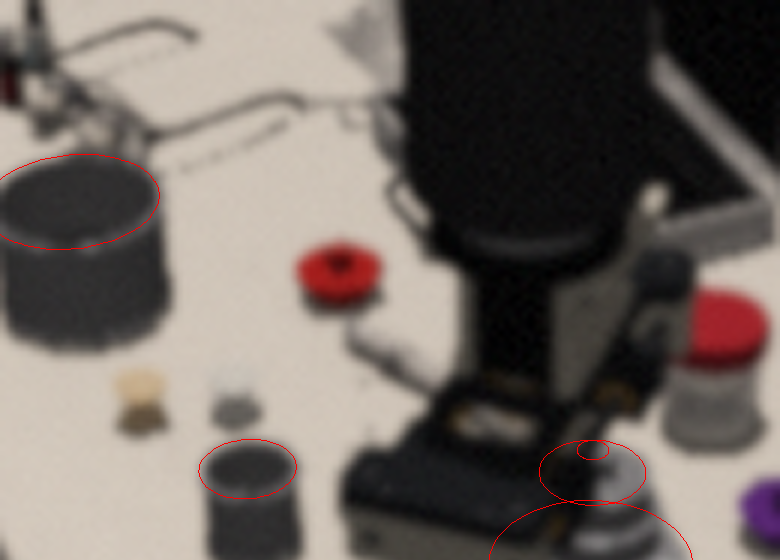

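The offsets are common and small, about 1 to 2 mm (calibration error). I take the mean and carry on.

Request:
play_rows(motion=[{"x": -0.24, "y": -1, "z": 0, "rx": 0, "ry": 0, "rz": 0}, {"x": -0.24, "y": -1, "z": 0, "rx": 0, "ry": 0, "rz": 0}, {"x": -0.24, "y": -1, "z": 0, "rx": 0, "ry": 0, "rz": 0}, {"x": -0.24, "y": -1, "z": 0, "rx": 0, "ry": 0, "rz": 0}, {"x": -0.24, "y": -1, "z": 0, "rx": 0, "ry": 0, "rz": 0}, {"x": -0.24, "y": -1, "z": 0, "rx": 0, "ry": 0, "rz": 0}, {"x": -0.24, "y": -1, "z": 0, "rx": 0, "ry": 0, "rz": 0}, {"x": -0.24, "y": -1, "z": 0, "rx": 0, "ry": 0, "rz": 0}, {"x": -0.24, "y": -1, "z": 0, "rx": 0, "ry": 0, "rz": 0}, {"x": -0.22, "y": -1, "z": 0, "rx": 0, "ry": 0, "rz": 0}, {"x": 0, "y": -0.26, "z": 1, "rx": 0, "ry": 0, "rz": 0}, {"x": 0, "y": 0, "z": 1, "rx": 0, "ry": 0, "rz": 0}, {"x": 0, "y": 0, "z": 1, "rx": 0, "ry": 0, "rz": 0}, {"x": 0, "y": 0, "z": 1, "rx": 0, "ry": 0, "rz": 0}, {"x": 0, "y": 0, "z": 0.5, "rx": 0, "ry": 0, "rz": 0}, {"x": 0, "y": 0, "z": 0, "rx": 0, "ry": 0, "rz": 0}])

```text
clock: 8.4
tool_pos: [0.5942, 0.0043, 0.1134]
orientation: [179.9, 0.0, -45.0]
force: [0.2, 0.5, 0.4]
opening: 0.0437
gripper_force: 0.0
```

```bash
python3 go.py .5945 .005 .083 -45;python3 - <<'E'
from ov import *
cv2.imwrite('pics/s2.png',cams.snapshot('scene')); cv2.imwrite('pics/t2.png',cams.snapshot('top'))
cv2.imwrite('pics/o3.png',np.hstack([crop('pics/s2.png',240,160,100,100,4),crop('pics/t2.png',220,150,100,100,4)]))
E
```

```text
t 8.4 pos [0.5942 0.0043 0.1134] rpy [ 1.7991e+02  4.0000e-02 -4.4990e+01] open 0.0437 F [0.2 0.5 0.4] gf 0.0
shift units [-0.01 -0.03  1.21] norm 1.21
turn units [0.02 0.01 0.  ]
```

View pics/o3.png

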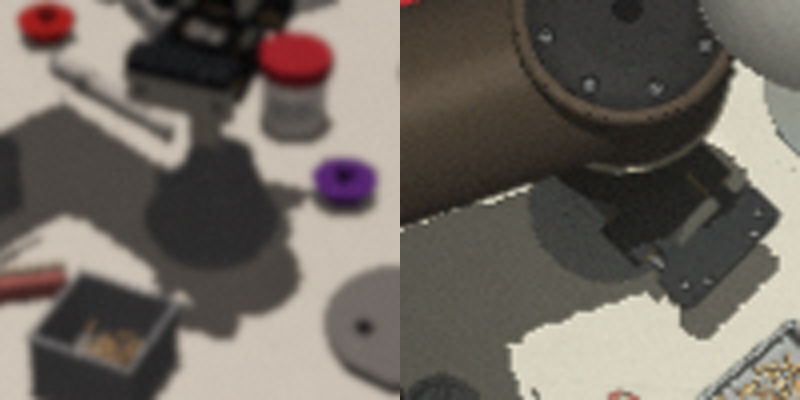

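```bash
python3 - <<'E'
from h import *
for z in (.1,.2,.25,.3,.35,.4,.5):
    P=plane('top',[(327,138),(293,140),(230,22)],z); print(z,P[:,:2].round(3).tolist(),proj('scene',P).round(0).tolist())
print('base',plane('top',[(335,175)],0),plane('scene',[(343,242)],0), proj('top',[[.5942,.0043,.113]]))
a=cv2.imread('pics/top0.png').astype(int);b=cv2.imread('pics/t2.png').astype(int)
# dome boundary colour along row 150 in both
for v in (140,155): print([a[v,u].mean().round() for u in range(284,312,2)],[b[v,u].mean().round() for u in range(284,312,2)])
E
```

```text
0.1 [[0.742, -0.133], [0.736, -0.046], [1.059, 0.121]] [[360.0, 207.0], [343.0, 191.0], [399.0, 143.0]]
0.2 [[0.715, -0.121], [0.709, -0.04], [1.007, 0.113]] [[352.0, 179.0], [337.0, 164.0], [392.0, 121.0]]
0.25 [[0.701, -0.115], [0.696, -0.038], [0.981, 0.109]] [[349.0, 164.0], [333.0, 150.0], [388.0, 110.0]]
0.3 [[0.688, -0.109], [0.683, -0.035], [0.955, 0.105]] [[345.0, 148.0], [330.0, 136.0], [384.0, 98.0]]
0.35 [[0.674, -0.103], [0.67, -0.033], [0.929, 0.101]] [[340.0, 132.0], [326.0, 120.0], [379.0, 85.0]]
0.4 [[0.661, -0.097], [0.656, -0.03], [0.903, 0.097]] [[336.0, 115.0], [322.0, 104.0], [375.0, 72.0]]
0.5 [[0.634, -0.085], [0.63, -0.025], [0.852, 0.089]] [[326.0, 78.0], [314.0, 70.0], [364.0, 44.0]]
base [[ 0.66423589 -0.16576554  0.        ]] [[ 6.82829546e-01 -1.54494136e-01 -1.11022302e-16]] [[273.64818094 193.6562642 ]]
[np.float64(162.0), np.float64(164.0), np.float64(160.0), np.float64(162.0), np.float64(142.0), np.float64(70.0), np.float64(78.0), np.float64(87.0), np.float64(92.0), np.float64(100.0), np.float64(104.0), np.float64(101.0), np.float64(111.0), np.float64(110.0)] [np.float64(55.0), np.float64(51.0), np.float64(42.0), np.float64(45.0), np.float64(57.0), np.float64(94.0), np.float64(103.0), np.float64(113.0), np.float64(124.0), np.float64(131.0), np.float64(136.0), np.float64(135.0), np.float64(142.0), np.float64(148.0)]
[np.float64(162.0), np.float64(161.0), np.float64(162.0), np.float64(160.0), np.float64(163.0), np.float64(161.0), np.float64(146.0), np.float64(66.0), np.float64(70.0), np.float64(75.0), np.float64(81.0), np.float64(84.0), np.float64(88.0), np.float64(89.0)] [np.float64(54.0), np.float64(56.0), np.float64(54.0), np.float64(55.0), np.float64(49.0), np.float64(45.0), np.float64(58.0), np.float64(90.0), np.float64(96.0), np.float64(103.0), np.float64(112.0), np.float64(113.0), np.float64(119.0), np.float64(121.0)]
```

```bash
python3 - <<'E'
from ov import *
cv2.imwrite('pics/o4.png',np.hstack([crop('pics/s2.png',300,90,130,190,3),crop('pics/t2.png',200,0,136,190,3)]))
E
```

```text
(no output)
```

View pics/o4.png

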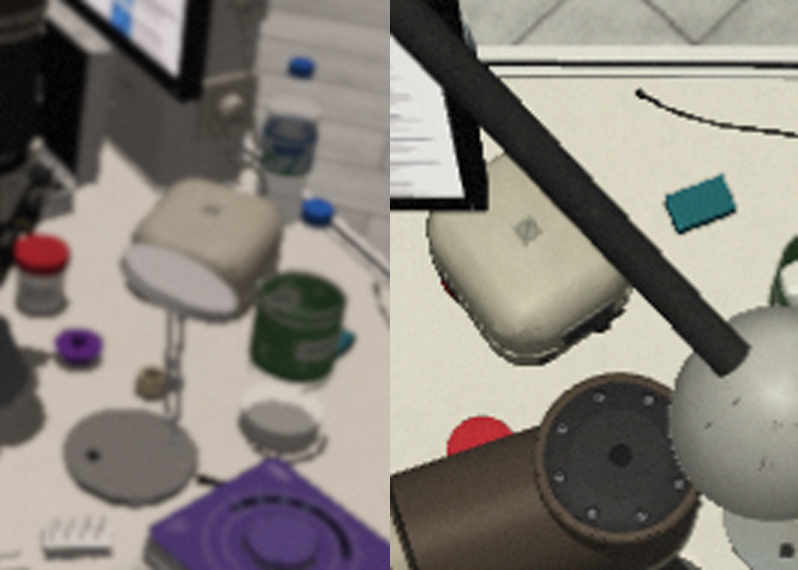

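The grey ball on a rod is a high hanging lamp: it covers the wrist in the top view and is missing from the scene view. The table item is a mirror on a stand, with its disc at scene (360,183) and its foot at (357,227). I compute its position.

```bash
python3 - <<'E'
from h import *
f=plane('scene',[(357,227),(343,242)],0);print(f.round(3))
for x,y in (f[0,:2],):
  for z in (.1,.15,.2): print(z,proj('scene',[[x,y,z]]).round(0),proj('top',[[x,y,z]]).round(0))
E
```

```text
[[ 0.756 -0.113 -0.   ]
 [ 0.683 -0.154 -0.   ]]
0.1 [[360. 201.]] [[319. 133.]]
0.15 [[362. 188.]] [[321. 127.]]
0.2 [[364. 174.]] [[323. 121.]]
```

Request:
play_rows(motion=[{"x": 0, "y": 0, "z": 0.8, "rx": 0, "ry": 0, "rz": 0}, {"x": 0, "y": 0, "z": 0.41, "rx": 0, "ry": 0, "rz": 0}, {"x": 0, "y": 0, "z": 0, "rx": 0, "ry": 0, "rz": 0}])

```text
clock: 8.88
tool_pos: [0.5941, 0.004, 0.0837]
orientation: [180.0, 0.0, -45.0]
force: [0.2, 1.1, 0.0]
opening: 0.0434
gripper_force: 0.0
```

Request:
play_rows(motion=[{"x": 0, "y": 0, "z": 0, "rx": 0, "ry": 0, "rz": 0}, {"x": 0, "y": 0, "z": 0, "rx": 0, "ry": 0, "rz": 0}, {"x": 0, "y": 0, "z": 0, "rx": 0, "ry": 0, "rz": 0}, {"x": 0, "y": 0, "z": 0, "rx": 0, "ry": 0, "rz": 0}, {"x": 0, "y": 0, "z": 0, "rx": 0, "ry": 0, "rz": 0}], fingers=-1)

```text
clock: 9.5
tool_pos: [0.5945, 0.0041, 0.084]
orientation: [-180.0, -0.0, -45.0]
force: [0.1, 0.1, 0.3]
opening: 0.0141
gripper_force: 30.0
```

Request:
play_rows(motion=[{"x": 0, "y": 0, "z": -0.5, "rx": 0, "ry": 0, "rz": 0}, {"x": 0, "y": 0, "z": -1, "rx": 0, "ry": 0, "rz": 0}, {"x": 0, "y": 0, "z": -1, "rx": 0, "ry": 0, "rz": 0}, {"x": 0, "y": 0, "z": -0.5, "rx": 0, "ry": 0, "rz": 0}, {"x": 0, "y": 0, "z": 0, "rx": 0, "ry": 0, "rz": 0}])

```text
clock: 10.12
tool_pos: [0.5947, 0.0042, 0.1598]
orientation: [-179.9, -0.0, -45.0]
force: [-0.2, 0.4, -1.0]
opening: 0.0144
gripper_force: 30.0
```

```bash
python3 go.py .447 .116 .16 -45; python3 - <<'E'
from ov import *
cv2.imwrite('pics/s3.png',cams.snapshot('scene')); cv2.imwrite('pics/t3.png',cams.snapshot('top'))
cv2.imwrite('pics/o5.png',np.hstack([crop('pics/s3.png',250,150,80,80,5),crop('pics/t3.png',220,160,100,100,4)]))
E
```

```text
t 10.125 pos [0.5947 0.0042 0.1598] rpy [-1.799e+02 -5.000e-02 -4.500e+01] open 0.0144 F [-0.2  0.4 -1. ] gf 29.999892180649113
shift units [-7.34  1.02 -0.01] norm 7.41
turn units [-0.03 -0.01 -0.  ]
```

View pics/o5.png

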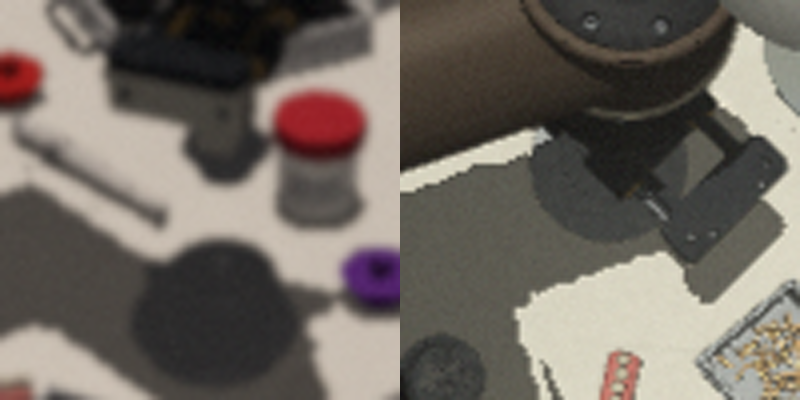

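```bash
python3 - <<'E'
from ov import *
g=cv2.cvtColor(cv2.imread('pics/s3.png'),cv2.COLOR_BGR2GRAY)
x,y,z=.5947,.0045,0
for r,zz,n in((.027,.156,'plate top held'),(.017,.136,'skirt low held'),(.034,.06,'medplate'),(.041,.04,'sqplate'),(.053,.02,'lg')):
    t=np.linspace(0,6.28,60);q=proj('scene',np.c_[x+r*np.cos(t),y+r*np.sin(t),0*t+zz]);print(n,q.min(0).round(1),q.max(0).round(1))
for v in range(172,232,2): print(v,' '.join('%3d'%k for k in g[v,272:324:2]))
E
```

```text
plate top held [285.1 172.6] [303.5 183.2]
skirt low held [288.5 180. ] [299.9 186.7]
medplate [282.7 196.7] [304.9 210.4]
sqplate [280.5 200.3] [307. 217.]
lg [276.6 203. ] [310.7 224.6]
172 159 130 111  96  81  72  71  68  66  67  62  47  62  56  89 173 148  83  71  74  72  69  70  72  76 124
174 191 187 181 174 162 149 123  99  72  66  65  58  65  56  91 165 123  70  70  69  71  71  71  70  69  94
176 192 192 192 192 192 189 183 150  72  63  64  63  65  54  55 106  90  48  63  69  70  68  68  67  62  84
178 192 191 191 192 190 189 187 129  55  64  65  67  62  47  42  53  75  45  37  45  50  51  50  41  43 104
180 192 192 192 191 191 189 187 130  55  52  55  58  55  43  41  66 123  89  49  33  32  31  29  37  66 149
182 188 191 193 190 189 191 192 176 116  52  43  46  45  45  64 129 163 110  88  78  73  69  74  80 106 170
184 175 185 190 191 190 189 192 190 175  96  46  47  45  55 121 181 175 108  87  92  96  96  94  92 116 178
186 146 165 175 188 191 193 190 191 190 160 109  92  94 128 174 191 174 105  76  75  83  83  79  87 113 177
188  94 118 148 175 185 190 190 192 192 190 184 
[... 1627 characters left out ...]
  44  44  42  45  45  56  72 113 179 192 193 191 191
220  71  70  70  58  47  43  45  45  44  45  43  44  44  45  45  43  48  51  64  72 114 184 193 193 193 192
222  85  72  71  71  56  46  45  41  42  44  42  44  43  42  45  45  52  65  72  74 106 180 192 192 191 192
224 150  88  74  73  68  57  48  46  44  47  47  46  46  47  45  50  65  72  70  69  83 163 191 191 192 192
226 189 164 115  77  72  70  66  56  52  51  51  50  52  57  62  69  69  70  69  69  70 124 183 193 192 191
228 193 193 178 143  89  74  72  70  69  68  65  65  70  69  70  72  73  69  69  70  72  90 170 190 192 192
230 173 187 190 187 154  92  71  70  71  72  72  71  72  73  71  69  71  70  68  70  67  85 169 190 193 192
```

Request:
play_rows(motion=[{"x": -0.5, "y": 0.07, "z": 0, "rx": 0, "ry": 0, "rz": 0}, {"x": -0.9, "y": 0.13, "z": 0, "rx": 0, "ry": 0, "rz": 0}, {"x": -0.9, "y": 0.13, "z": 0, "rx": 0, "ry": 0, "rz": 0}, {"x": -0.9, "y": 0.13, "z": 0, "rx": 0, "ry": 0, "rz": 0}, {"x": -0.9, "y": 0.13, "z": 0, "rx": 0, "ry": 0, "rz": 0}, {"x": -0.9, "y": 0.13, "z": 0, "rx": 0, "ry": 0, "rz": 0}, {"x": -0.9, "y": 0.13, "z": 0, "rx": 0, "ry": 0, "rz": 0}, {"x": -0.9, "y": 0.13, "z": 0, "rx": 0, "ry": 0, "rz": 0}, {"x": -0.54, "y": 0.04, "z": 0, "rx": 0, "ry": 0, "rz": 0}, {"x": 0, "y": 0, "z": 0.8, "rx": 0, "ry": 0, "rz": 0}, {"x": 0, "y": 0, "z": 0.8, "rx": 0, "ry": 0, "rz": 0}, {"x": 0, "y": 0, "z": 0.8, "rx": 0, "ry": 0, "rz": 0}, {"x": 0, "y": 0, "z": 0, "rx": 0, "ry": 0, "rz": 0}])

```text
clock: 11.85
tool_pos: [0.4453, 0.1151, 0.0975]
orientation: [179.8, 0.0, -45.0]
force: [-0.2, 0.1, -0.2]
opening: 0.014
gripper_force: 30.0
```

```bash
python3 go.py .447 .116 .057 -45; python3 - <<'E'
from ov import *
cv2.imwrite('pics/s4.png',cams.snapshot('scene')); cv2.imwrite('pics/t4.png',cams.snapshot('top'))
t=crop('pics/t4.png',240,165,80,70,5)
for P,r,c in (((.594,.0045,.074),.008,(0,0,255)),((.594,.0045,.06),.034,(0,255,0)),((.594,.0045,.02),.053,(0,0,255))): circ(t,'top',P,r,5,[240,165],c)
s=crop('pics/s4.png',205,160,65,65,6)
circ(s,'scene',(.447,.116,.05),.0255,6,[205,160])
o=np.zeros((390,790,3),np.uint8);o[:350,:400]=t;o[:,400:]=s
cv2.imwrite('pics/o6.png',o)
E
```

```text
t 11.85 pos [0.4453 0.1151 0.0975] rpy [ 1.7979e+02  3.0000e-02 -4.5000e+01] open 0.014 F [-0.2  0.1 -0.2] gf 29.999935757200547
shift units [ 0.02 -0.08  1.62] norm 1.62
turn units [ 0.05  0.01 -0.  ]
```

View pics/o6.png

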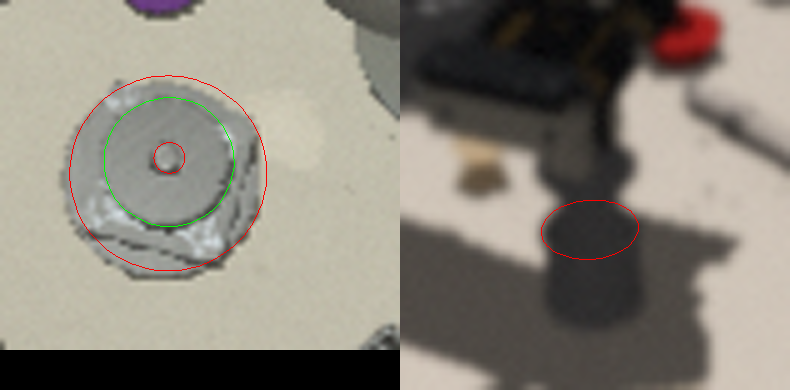

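The medium lid's circles, centred on (0.594, 0.0045), fit well in the top view. The held small lid hangs straight over the pot in the scene view, so I lower it.

Request:
play_rows(motion=[{"x": 0.02, "y": -0.08, "z": 0.7, "rx": 0, "ry": 0, "rz": 0}, {"x": 0, "y": 0, "z": 0.3, "rx": 0, "ry": 0, "rz": 0}, {"x": 0, "y": 0, "z": 0.2, "rx": 0, "ry": 0, "rz": 0}, {"x": 0, "y": 0, "z": 0.2, "rx": 0, "ry": 0, "rz": 0}, {"x": 0, "y": 0, "z": 0.1, "rx": 0, "ry": 0, "rz": 0}, {"x": 0, "y": 0, "z": 0, "rx": 0, "ry": 0, "rz": 0}])

```text
clock: 12.7
tool_pos: [0.4483, 0.1168, 0.0613]
orientation: [180.0, -0.0, -45.0]
force: [0.1, -0.9, -0.2]
opening: 0.0145
gripper_force: 30.0
```

Request:
play_rows(motion=[{"x": 0, "y": 0, "z": 0.12, "rx": 0, "ry": 0, "rz": 0}, {"x": 0, "y": 0, "z": 0.06, "rx": 0, "ry": 0, "rz": 0}, {"x": 0, "y": 0, "z": 0, "rx": 0, "ry": 0, "rz": 0}])

```text
clock: 13.08
tool_pos: [0.4489, 0.1173, 0.0578]
orientation: [-179.9, -0.0, -45.0]
force: [-2.9, -0.2, 12.6]
opening: 0.0141
gripper_force: 30.0
```

Request:
play_rows(motion=[{"x": 0, "y": 0, "z": 0, "rx": 0, "ry": 0, "rz": 0}, {"x": 0, "y": 0, "z": 0, "rx": 0, "ry": 0, "rz": 0}, {"x": 0, "y": 0, "z": 0, "rx": 0, "ry": 0, "rz": 0}, {"x": 0, "y": 0, "z": -0.5, "rx": 0, "ry": 0, "rz": 0}, {"x": 0, "y": 0, "z": -1, "rx": 0, "ry": 0, "rz": 0}, {"x": 0, "y": 0, "z": -1, "rx": 0, "ry": 0, "rz": 0}, {"x": 0, "y": 0, "z": 0, "rx": 0, "ry": 0, "rz": 0}], fingers=0)

```text
clock: 13.95
tool_pos: [0.4496, 0.1177, 0.1219]
orientation: [-179.7, -0.1, -45.0]
force: [-0.2, 0.1, -0.5]
opening: 0.0437
gripper_force: 0.0
```

```bash
python3 go.py .594 .0045 .0635 -45
```

```text
t 13.95 pos [0.4496 0.1177 0.1219] rpy [-1.7974e+02 -5.0000e-02 -4.4980e+01] open 0.0437 F [-0.2  0.1 -0.5] gf 0.0
shift units [ 7.28 -0.87  2.35] norm 7.7
turn units [-0.07 -0.01  0.01]
```

Request:
play_rows(motion=[{"x": 0.9, "y": -0.11, "z": 0, "rx": -0.07, "ry": 0, "rz": 0}, {"x": 0.9, "y": -0.11, "z": 0, "rx": 0, "ry": 0, "rz": 0}, {"x": 0.9, "y": -0.11, "z": 0, "rx": 0, "ry": 0, "rz": 0}, {"x": 0.9, "y": -0.11, "z": 0, "rx": 0, "ry": 0, "rz": 0}, {"x": 0.9, "y": -0.11, "z": 0, "rx": 0, "ry": 0, "rz": 0}, {"x": 0.9, "y": -0.11, "z": 0, "rx": 0, "ry": 0, "rz": 0}, {"x": 0.9, "y": -0.11, "z": 0, "rx": 0, "ry": 0, "rz": 0}, {"x": 0.98, "y": -0.1, "z": 0, "rx": 0, "ry": 0, "rz": 0}, {"x": 0, "y": 0, "z": 0.8, "rx": 0, "ry": 0, "rz": 0}, {"x": 0, "y": 0, "z": 0, "rx": 0, "ry": 0, "rz": 0}])

```text
clock: 15.2
tool_pos: [0.5912, 0.0027, 0.0976]
orientation: [179.5, 0.1, -45.1]
force: [0.3, -0.6, 0.7]
opening: 0.0439
gripper_force: 0.0
```

```bash
python3 go.py .594 .0045 .0635 -45
```

```text
t 15.2 pos [0.5912 0.0027 0.0976] rpy [ 1.7954e+02  1.1000e-01 -4.5050e+01] open 0.0439 F [ 0.3 -0.6  0.7] gf 0.0
shift units [ 0.03 -0.14  1.36] norm 1.37
turn units [ 0.11  0.03 -0.01]
```

Request:
play_rows(motion=[{"x": 0.03, "y": -0.1, "z": 0.7, "rx": 0.07, "ry": 0, "rz": 0}, {"x": 0, "y": 0, "z": 0.6, "rx": 0, "ry": 0, "rz": 0}, {"x": 0, "y": 0, "z": 0.05, "rx": 0, "ry": 0, "rz": 0}, {"x": 0, "y": 0, "z": 0, "rx": 0, "ry": 0, "rz": 0}])

```text
clock: 15.7
tool_pos: [0.5947, 0.0047, 0.0658]
orientation: [180.0, -0.0, -45.0]
force: [-0.7, 0.7, -0.1]
opening: 0.0438
gripper_force: 0.0
```

Request:
play_rows(motion=[{"x": 0, "y": 0, "z": 0, "rx": 0, "ry": 0, "rz": 0}, {"x": 0, "y": 0, "z": 0, "rx": 0, "ry": 0, "rz": 0}, {"x": 0, "y": 0, "z": 0, "rx": 0, "ry": 0, "rz": 0}, {"x": 0, "y": 0, "z": 0, "rx": 0, "ry": 0, "rz": 0}, {"x": 0, "y": 0, "z": 0, "rx": 0, "ry": 0, "rz": 0}], fingers=-1)

```text
clock: 16.32
tool_pos: [0.5947, 0.0047, 0.0656]
orientation: [-180.0, -0.0, -45.0]
force: [-0.1, 0.6, 0.4]
opening: 0.0141
gripper_force: 30.0
```

Request:
play_rows(motion=[{"x": 0, "y": 0, "z": -0.5, "rx": 0, "ry": 0, "rz": 0}, {"x": 0, "y": 0, "z": -1, "rx": 0, "ry": 0, "rz": 0}, {"x": 0, "y": 0, "z": -1, "rx": 0, "ry": 0, "rz": 0}, {"x": 0, "y": 0, "z": -1, "rx": 0, "ry": 0, "rz": 0}, {"x": 0, "y": 0, "z": -0.7, "rx": 0, "ry": 0, "rz": 0}, {"x": 0, "y": 0, "z": 0, "rx": 0, "ry": 0, "rz": 0}])

```text
clock: 17.08
tool_pos: [0.5954, 0.0048, 0.1725]
orientation: [-179.8, -0.1, -45.0]
force: [0.6, -0.1, -1.8]
opening: 0.0141
gripper_force: 30.0
```

```bash
python3 go.py .4635 -.3435 .16 -45
```

```text
t 17.075 pos [0.5954 0.0048 0.1725] rpy [-1.7983e+02 -1.0000e-01 -4.4990e+01] open 0.0141 F [ 0.6 -0.1 -1.8] gf 29.99131720920559
shift units [ 6.12 13.58  0.47] norm 14.9
turn units [-0.04 -0.02  0.  ]
```

Request:
play_rows(motion=[{"x": 0.22, "y": 0.5, "z": 0, "rx": 0, "ry": 0, "rz": 0}, {"x": 0.44, "y": 0.97, "z": 0, "rx": 0, "ry": 0, "rz": 0}, {"x": 0.44, "y": 0.97, "z": 0, "rx": 0, "ry": 0, "rz": 0}, {"x": 0.44, "y": 0.97, "z": 0, "rx": 0, "ry": 0, "rz": 0}, {"x": 0.44, "y": 0.97, "z": 0, "rx": 0, "ry": 0, "rz": 0}, {"x": 0.44, "y": 0.97, "z": 0, "rx": 0, "ry": 0, "rz": 0}, {"x": 0.44, "y": 0.97, "z": 0, "rx": 0, "ry": 0, "rz": 0}, {"x": 0.44, "y": 0.97, "z": 0, "rx": 0, "ry": 0, "rz": 0}, {"x": 0.44, "y": 0.97, "z": 0, "rx": 0, "ry": 0, "rz": 0}, {"x": 0.44, "y": 0.97, "z": 0, "rx": 0, "ry": 0, "rz": 0}, {"x": 0.44, "y": 0.97, "z": 0, "rx": 0, "ry": 0, "rz": 0}, {"x": 0.44, "y": 0.97, "z": 0, "rx": 0, "ry": 0, "rz": 0}, {"x": 0.44, "y": 0.97, "z": 0, "rx": 0, "ry": 0, "rz": 0}, {"x": 0.44, "y": 0.97, "z": 0, "rx": 0, "ry": 0, "rz": 0}, {"x": 0.22, "y": 0.47, "z": 0, "rx": 0, "ry": 0, "rz": 0}, {"x": 0, "y": 0, "z": 0.9, "rx": 0, "ry": 0, "rz": 0}, {"x": 0, "y": 0, "z": 0.9, "rx": 0, "ry": 0, "rz": 0}, {"x": 0, "y": 0, "z": 0, "rx": 0, "ry": 0, "rz": 0}, {"x": 0, "y": 0, "z": 0, "rx": 0, "ry": 0, "rz": 0}])

```text
clock: 19.45
tool_pos: [0.4636, -0.3445, 0.126]
orientation: [180.0, -0.0, -45.0]
force: [0.1, -0.1, 0.3]
opening: 0.0139
gripper_force: 30.0
```

```bash
python3 go.py .4635 -.3435 .0726 -45; python3 - <<'E'
from ov import *
cv2.imwrite('pics/s5.png',cams.snapshot('scene')); cv2.imwrite('pics/t5.png',cams.snapshot('top'))
t=crop('pics/t5.png',208,150,100,130,4)
circ(t,'top',(.4475,.1165,.053),.027,4,[208,150])
circ(t,'top',(.594,.0045,.054),.008,4,[208,150])
circ(t,'top',(.594,.0045,.02),.053,4,[208,150])
# square-lid candidate outline, yaw -14
s=crop('pics/s5.png',270,255,75,85,5)
circ(s,'scene',(.4635,-.3435,.064),.0325,5,[270,255])
p=ctrl.get_obs()['tool_pos']; circ(s,'scene',(p[0],p[1],p[2]-.0056),.034,5,[270,255],(0,255,0))
o=np.zeros((520,780,3),np.uint8);o[:,:400]=t;o[:425,400:775]=s
cv2.imwrite('pics/o7.png',o)
E
```

```text
t 19.45 pos [ 0.4636 -0.3445  0.126 ] rpy [ 1.7999e+02 -2.0000e-02 -4.4980e+01] open 0.0139 F [ 0.1 -0.1  0.3] gf 29.99169125512708
shift units [-0.03 -0.03  2.14] norm 2.14
turn units [ 0. -0.  0.]
```

View pics/o7.png

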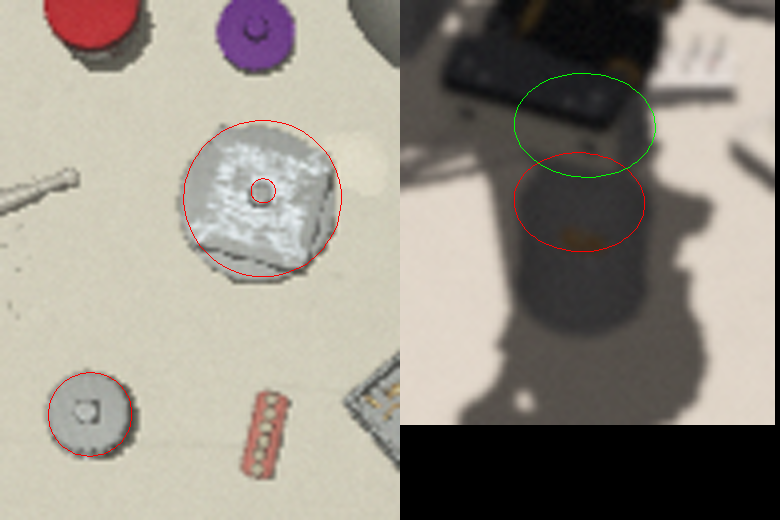

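The small lid sits on its pot: circle and plate agree at crop pixel (90,414). The square lid's corners are at crop (197,243) and (303,270). The medium lid hangs above its pot, so I lower it.

Request:
play_rows(motion=[{"x": 0, "y": -0.03, "z": 0.8, "rx": 0, "ry": 0, "rz": 0}, {"x": 0, "y": 0, "z": 0.5, "rx": 0, "ry": 0, "rz": 0}, {"x": 0, "y": 0, "z": 0.3, "rx": 0, "ry": 0, "rz": 0}, {"x": 0, "y": 0, "z": 0.2, "rx": 0, "ry": 0, "rz": 0}, {"x": 0, "y": 0, "z": 0.2, "rx": 0, "ry": 0, "rz": 0}, {"x": 0, "y": 0, "z": 0, "rx": 0, "ry": 0, "rz": 0}])

```text
clock: 20.3
tool_pos: [0.4639, -0.344, 0.0753]
orientation: [180.0, 0.0, -45.0]
force: [-1.0, -1.0, -0.5]
opening: 0.0137
gripper_force: 30.0
```

```bash
python3 - <<'E'
from h import *
q=np.array([(197,243),(303,270),(333,165),(226,140)])/4+[208,150]-.4
P=plane('top',q,.04);print(P.mean(0),[np.degrees(np.arctan2(*(P[(i+1)%4]-P[i])[[1,0]])).round(1)for i in range(4)],np.linalg.norm(np.diff(P,axis=0),axis=1))
# line fits on the dark lower edges
g=cv2.cvtColor(cv2.imread('pics/t5.png'),cv2.COLOR_BGR2GRAY)
x0,y0=250,178; S=4
G=cv2.resize(g[y0:y0+45,x0:x0+50],None,fx=S,fy=S,interpolation=cv2.INTER_CUBIC)
L=cv2.HoughLinesP(cv2.Canny(G,60,150),1,np.pi/360,25,minLineLength=35,maxLineGap=10)
for l in ([] if L is None else L[:,0]):
    W=plane('top',l.reshape(2,2)/S+[x0,y0],.04); d=W[1]-W[0]; print(l,np.degrees(np.arctan2(d[1],d[0])).round(1),np.linalg.norm(d).round(3))
E
```

```text
[0.58679345 0.0030294  0.04      ] [np.float64(-104.3), np.float64(-15.9), np.float64(76.8), np.float64(164.7)] [0.07225167 0.07299942 0.07304194]
[ 60 167 122 167] -89.9 0.041
[ 90 152 130 163] -105.3 0.027
[167  82 167 118] 179.8 0.024
[ 16 127  77 144] -105.5 0.042
[ 67 172 109 172] -89.9 0.028
[17 54 54 11] -40.1 0.038
[112 171 167 122] -48.1 0.049
[ 77 147 121 155] -100.2 0.03
[ 46 135 109 152] -105.1 0.043
[62 78 99 95] -114.8 0.027
```

Request:
play_rows(motion=[{"x": 0, "y": 0, "z": 0.1, "rx": 0, "ry": 0, "rz": 0}, {"x": 0, "y": 0, "z": 0.06, "rx": 0, "ry": 0, "rz": 0}, {"x": 0, "y": 0, "z": 0, "rx": 0, "ry": 0, "rz": 0}])

```text
clock: 20.68
tool_pos: [0.4643, -0.345, 0.0733]
orientation: [180.0, -0.1, -45.0]
force: [-5.1, -4.6, 12.0]
opening: 0.0139
gripper_force: 30.1
```

Request:
play_rows(motion=[{"x": 0, "y": 0, "z": 0, "rx": 0, "ry": 0, "rz": 0}, {"x": 0, "y": 0, "z": 0, "rx": 0, "ry": 0, "rz": 0}, {"x": 0, "y": 0, "z": 0, "rx": 0, "ry": 0, "rz": 0}, {"x": 0, "y": 0, "z": -0.5, "rx": 0, "ry": 0, "rz": 0}, {"x": 0, "y": 0, "z": -1, "rx": 0, "ry": 0, "rz": 0}, {"x": 0, "y": 0, "z": -0.7, "rx": 0, "ry": 0, "rz": 0}, {"x": 0, "y": 0, "z": 0, "rx": 0, "ry": 0, "rz": 0}], fingers=0)

```text
clock: 21.55
tool_pos: [0.4651, -0.3442, 0.1286]
orientation: [-179.9, -0.2, -45.0]
force: [1.1, 0.0, -0.8]
opening: 0.044
gripper_force: 0.0
```

```bash
python3 go.py .594 .0045 .0435 -45
```

```text
t 21.55 pos [ 0.4651 -0.3442  0.1286] rpy [-179.92   -0.19  -44.98] open 0.044 F [ 1.1  0.  -0.8] gf 0.0
shift units [ -6.22 -13.51   3.4 ] norm 15.26
turn units [-0.02 -0.05  0.01]
```

Request:
play_rows(motion=[{"x": -0.44, "y": -0.96, "z": 0, "rx": 0, "ry": 0, "rz": 0}, {"x": -0.44, "y": -0.96, "z": 0, "rx": 0, "ry": 0, "rz": 0}, {"x": -0.44, "y": -0.96, "z": 0, "rx": 0, "ry": 0, "rz": 0}, {"x": -0.44, "y": -0.96, "z": 0, "rx": 0, "ry": 0, "rz": 0}, {"x": -0.44, "y": -0.96, "z": 0, "rx": 0, "ry": 0, "rz": 0}, {"x": -0.44, "y": -0.96, "z": 0, "rx": 0, "ry": 0, "rz": 0}, {"x": -0.44, "y": -0.96, "z": 0, "rx": 0, "ry": 0, "rz": 0}, {"x": -0.44, "y": -0.96, "z": 0, "rx": 0, "ry": 0, "rz": 0}, {"x": -0.44, "y": -0.96, "z": 0, "rx": 0, "ry": 0, "rz": 0}, {"x": -0.44, "y": -0.96, "z": 0, "rx": 0, "ry": 0, "rz": 0}, {"x": -0.44, "y": -0.96, "z": 0, "rx": 0, "ry": 0, "rz": 0}, {"x": -0.44, "y": -0.96, "z": 0, "rx": 0, "ry": 0, "rz": 0}, {"x": -0.44, "y": -0.96, "z": 0, "rx": 0, "ry": 0, "rz": 0}, {"x": -0.44, "y": -0.96, "z": 0, "rx": 0, "ry": 0, "rz": 0}, {"x": 0, "y": 0, "z": 1, "rx": 0, "ry": 0, "rz": 0}, {"x": 0, "y": 0, "z": 1, "rx": 0, "ry": 0, "rz": 0}, {"x": 0, "y": 0, "z": 0, "rx": 0, "ry": 0, "rz": 0}])

```text
clock: 23.68
tool_pos: [0.5911, 0.0027, 0.0744]
orientation: [179.8, 0.1, -45.0]
force: [0.3, 0.1, -0.3]
opening: 0.0438
gripper_force: 0.0
```

```bash
python3 go.py .594 .0045 .0435 -45
```

```text
t 23.675 pos [0.5911 0.0027 0.0744] rpy [ 1.7978e+02  1.3000e-01 -4.5000e+01] open 0.0438 F [ 0.3  0.1 -0.3] gf 0.0
shift units [ 0.03 -0.14  1.24] norm 1.24
turn units [ 0.06  0.03 -0.  ]
```

Request:
play_rows(motion=[{"x": 0.02, "y": -0.1, "z": 0.7, "rx": 0, "ry": 0, "rz": 0}, {"x": 0, "y": 0, "z": 0.5, "rx": 0, "ry": 0, "rz": 0}, {"x": 0, "y": 0, "z": 0, "rx": 0, "ry": 0, "rz": 0}, {"x": 0, "y": 0, "z": 0, "rx": 0, "ry": 0, "rz": 0}])

```text
clock: 24.18
tool_pos: [0.5949, 0.004, 0.0468]
orientation: [-180.0, -0.0, -45.0]
force: [0.1, -1.1, 1.3]
opening: 0.0437
gripper_force: 0.0
```

Request:
play_rows(motion=[{"x": 0, "y": 0, "z": 0, "rx": 0, "ry": 0, "rz": 0}, {"x": 0, "y": 0, "z": 0, "rx": 0, "ry": 0, "rz": 0}, {"x": 0, "y": 0, "z": 0, "rx": 0, "ry": 0, "rz": 0}, {"x": 0, "y": 0, "z": 0, "rx": 0, "ry": 0, "rz": 0}, {"x": 0, "y": 0, "z": 0, "rx": 0, "ry": 0, "rz": 0}], fingers=-1)

```text
clock: 24.8
tool_pos: [0.5947, 0.004, 0.0466]
orientation: [-180.0, -0.0, -45.0]
force: [-0.4, 0.5, 1.6]
opening: 0.0137
gripper_force: 30.0
```

Request:
play_rows(motion=[{"x": 0, "y": 0, "z": -0.5, "rx": 0, "ry": 0, "rz": 0}, {"x": 0, "y": 0, "z": -1, "rx": 0, "ry": 0, "rz": 0}, {"x": 0, "y": 0, "z": -1, "rx": 0, "ry": 0, "rz": 0}, {"x": 0, "y": 0, "z": -1, "rx": 0, "ry": 0, "rz": 0}, {"x": 0, "y": 0, "z": -1, "rx": 0, "ry": 0, "rz": 0}, {"x": 0, "y": 0, "z": 0, "rx": 0, "ry": 0, "rz": 0}, {"x": 0, "y": 0, "z": 0, "rx": 0, "ry": 0, "rz": 0}])

```text
clock: 25.68
tool_pos: [0.5942, 0.0041, 0.1586]
orientation: [180.0, 0.0, -45.0]
force: [0.2, -0.3, -1.9]
opening: 0.0139
gripper_force: 30.0
```

```bash
python3 go.py .452 -.105 .157 -45
```

```text
t 25.675 pos [0.5942 0.0041 0.1586] rpy [ 1.7999e+02  3.0000e-02 -4.5010e+01] open 0.0139 F [ 0.2 -0.3 -1.9] gf 29.99022413045168
shift units [-0.93  7.11  0.07] norm 7.17
turn units [ 0.    0.01 -0.  ]
```

Request:
play_rows(motion=[{"x": -0.07, "y": 0.5, "z": 0, "rx": 0, "ry": 0, "rz": 0}, {"x": -0.12, "y": 0.9, "z": 0, "rx": 0, "ry": 0, "rz": 0}, {"x": -0.12, "y": 0.9, "z": 0, "rx": 0, "ry": 0, "rz": 0}, {"x": -0.12, "y": 0.9, "z": 0, "rx": 0, "ry": 0, "rz": 0}, {"x": -0.12, "y": 0.9, "z": 0, "rx": 0, "ry": 0, "rz": 0}, {"x": -0.12, "y": 0.9, "z": 0, "rx": 0, "ry": 0, "rz": 0}, {"x": -0.12, "y": 0.9, "z": 0, "rx": 0, "ry": 0, "rz": 0}, {"x": -0.12, "y": 0.9, "z": 0, "rx": 0, "ry": 0, "rz": 0}, {"x": 0, "y": 0.31, "z": 0, "rx": 0, "ry": 0, "rz": 0.7}, {"x": 0, "y": 0, "z": 0, "rx": 0, "ry": 0, "rz": 1}, {"x": 0, "y": 0, "z": 0, "rx": 0, "ry": 0, "rz": 1}, {"x": 0, "y": 0, "z": 0, "rx": 0, "ry": 0, "rz": 1}, {"x": 0, "y": 0, "z": 0, "rx": 0, "ry": 0, "rz": 1}, {"x": 0, "y": 0, "z": 0, "rx": 0, "ry": 0, "rz": 1}, {"x": 0, "y": 0, "z": 0, "rx": 0, "ry": 0, "rz": 1}, {"x": 0, "y": 0, "z": 0, "rx": 0, "ry": 0, "rz": 1}, {"x": 0, "y": 0, "z": 0, "rx": 0, "ry": 0, "rz": 1}, {"x": 0, "y": 0, "z": 0.9, "rx": 0, "ry": 0, "rz": 0}, {"x": 0, "y": 0, "z": 0.9, "rx": 0, "ry": 0, "rz": 0}, {"x": 0, "y": 0, "z": 0, "rx": 0, "ry": 0, "rz": 0}])

```text
clock: 28.18
tool_pos: [0.4512, -0.1061, 0.1128]
orientation: [179.8, 0.0, -79.8]
force: [-0.4, 1.0, -0.7]
opening: 0.0133
gripper_force: 30.0
```

```bash
python3 go.py .452 -.105 .0676 -79.8; python3 - <<'E'
from ov import *
cv2.imwrite('pics/s6.png',cams.snapshot('scene')); cv2.imwrite('pics/t6.png',cams.snapshot('top'))
t=crop('pics/t6.png',230,150,100,130,4)
circ(t,'top',(.594,.0045,.034),.008,4,[230,150])
circ(t,'top',(.594,.0045,.02),.053,4,[230,150],(0,255,0))
s=crop('pics/s6.png',225,185,75,85,5)
def sq(n,c,a,h,z,col,img,off,S):
    k=np.radians(a+np.array([45,135,225,315])); q=proj(n,np.c_[c[0]+h*2**.5*np.cos(k),c[1]+h*2**.5*np.sin(k),0*k+z])-off
    cv2.polylines(img,[((q+.5)*S-.5).round().astype(int)],True,col,1)
p=ctrl.get_obs()['tool_pos']
sq('scene',(.452,-.105),40.2,.0395,.058,(0,0,255),s,[225,185],5)
sq('scene',p,40.2,.041,p[2]-.0066,(0,255,0),s,[225,185],5)
o=np.zeros((520,780,3),np.uint8);o[:,:400]=t;o[:425,400:775]=np.clip(s*1.6,0,255)
cv2.imwrite('pics/o8.png',o)
E
```

```text
t 28.175 pos [ 0.4512 -0.1061  0.1128] rpy [ 1.7981e+02  1.0000e-02 -7.9820e+01] open 0.0133 F [-0.4  1.  -0.7] gf 29.990544717293233
shift units [-0.04 -0.04  1.81] norm 1.81
turn units [ 0.05  0.   -0.01]
```

View pics/o8.png

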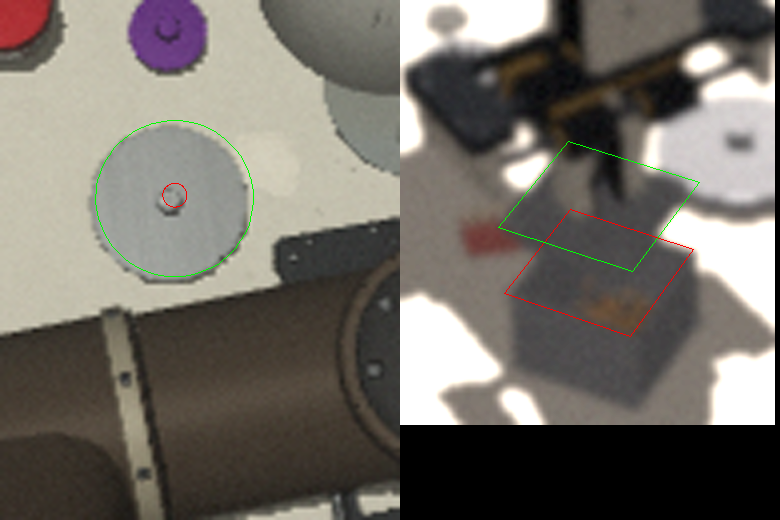

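The square lid's turn matches the pot. The large lid's knob shows at crop (171,198), which gives about (0.592, 0.0065). I lower the square lid.

Request:
play_rows(motion=[{"x": -0.02, "y": -0.04, "z": 0.7, "rx": 0, "ry": 0, "rz": 0}, {"x": 0, "y": 0, "z": 0.4, "rx": 0, "ry": 0, "rz": 0}, {"x": 0, "y": 0, "z": 0.2, "rx": 0, "ry": 0, "rz": 0}, {"x": 0, "y": 0, "z": 0.2, "rx": 0, "ry": 0, "rz": 0}, {"x": 0, "y": 0, "z": 0.15, "rx": 0, "ry": 0, "rz": 0}, {"x": 0, "y": 0, "z": 0, "rx": 0, "ry": 0, "rz": 0}])

```text
clock: 29.02
tool_pos: [0.454, -0.1051, 0.0728]
orientation: [-180.0, -0.0, -79.8]
force: [0.7, -2.9, -0.9]
opening: 0.0139
gripper_force: 30.0
```

Request:
play_rows(motion=[{"x": 0, "y": 0.05, "z": 0.1, "rx": 0, "ry": 0, "rz": 0}, {"x": 0, "y": 0, "z": 0.1, "rx": 0, "ry": 0, "rz": 0}, {"x": 0, "y": 0, "z": 0.04, "rx": 0, "ry": 0, "rz": 0}, {"x": 0, "y": 0, "z": 0, "rx": 0, "ry": 0, "rz": 0}])

```text
clock: 29.52
tool_pos: [0.454, -0.1056, 0.0688]
orientation: [-179.8, -0.1, -79.7]
force: [-3.2, -4.8, 19.6]
opening: 0.0137
gripper_force: 30.1
```

Request:
play_rows(motion=[{"x": 0, "y": 0, "z": 0, "rx": 0, "ry": 0, "rz": 0}, {"x": 0, "y": 0, "z": 0, "rx": 0, "ry": 0, "rz": 0}, {"x": 0, "y": 0, "z": 0, "rx": 0, "ry": 0, "rz": 0}, {"x": 0, "y": 0, "z": -0.5, "rx": 0, "ry": 0, "rz": 0}, {"x": 0, "y": 0, "z": -1, "rx": 0, "ry": 0, "rz": 0}, {"x": 0, "y": 0, "z": -0.7, "rx": 0, "ry": 0, "rz": 0}, {"x": 0, "y": 0, "z": 0, "rx": 0, "ry": 0, "rz": -1}, {"x": 0, "y": 0, "z": 0, "rx": 0, "ry": 0, "rz": -1}, {"x": 0, "y": 0, "z": 0, "rx": 0, "ry": 0, "rz": -1}, {"x": 0, "y": 0, "z": 0, "rx": 0, "ry": 0, "rz": -1}, {"x": 0, "y": 0, "z": 0, "rx": 0, "ry": 0, "rz": -1}, {"x": 0, "y": 0, "z": 0, "rx": 0, "ry": 0, "rz": -1}, {"x": 0, "y": 0, "z": 0, "rx": 0, "ry": 0, "rz": -1}, {"x": 0, "y": 0, "z": 0, "rx": 0, "ry": 0, "rz": -1}, {"x": 0, "y": 0, "z": 0, "rx": 0, "ry": 0, "rz": -0.7}, {"x": 0, "y": 0, "z": 0, "rx": 0, "ry": 0, "rz": 0}], fingers=0)

```text
clock: 31.52
tool_pos: [0.4528, -0.105, 0.1223]
orientation: [-180.0, -0.0, -45.0]
force: [0.3, 0.8, -0.9]
opening: 0.0442
gripper_force: 0.0
```

```bash
python3 go.py .592 .0065 .0235 -45
```

```text
t 31.525 pos [ 0.4528 -0.105   0.1223] rpy [-1.7997e+02 -2.0000e-02 -4.5010e+01] open 0.0442 F [ 0.3  0.8 -0.9] gf 0.0
shift units [ 0.78 -7.09  3.96] norm 8.16
turn units [-0.01 -0.01 -0.  ]
```

Request:
play_rows(motion=[{"x": 0.1, "y": -0.88, "z": 0, "rx": 0, "ry": 0, "rz": 0}, {"x": 0.1, "y": -0.88, "z": 0, "rx": 0, "ry": 0, "rz": 0}, {"x": 0.1, "y": -0.88, "z": 0, "rx": 0, "ry": 0, "rz": 0}, {"x": 0.1, "y": -0.88, "z": 0, "rx": 0, "ry": 0, "rz": 0}, {"x": 0.1, "y": -0.88, "z": 0, "rx": 0, "ry": 0, "rz": 0}, {"x": 0.1, "y": -0.88, "z": 0, "rx": 0, "ry": 0, "rz": 0}, {"x": 0.1, "y": -0.88, "z": 0, "rx": 0, "ry": 0, "rz": 0}, {"x": 0.1, "y": -0.88, "z": 0, "rx": 0, "ry": 0, "rz": 0}, {"x": 0, "y": 0, "z": 0.9, "rx": 0, "ry": 0, "rz": 0}, {"x": 0, "y": 0, "z": 0.9, "rx": 0, "ry": 0, "rz": 0}, {"x": 0, "y": 0, "z": 0.9, "rx": 0, "ry": 0, "rz": 0}, {"x": 0, "y": 0, "z": 0, "rx": 0, "ry": 0, "rz": 0}, {"x": 0, "y": 0, "z": 0, "rx": 0, "ry": 0, "rz": 0}])

```text
clock: 33.15
tool_pos: [0.592, 0.0055, 0.0549]
orientation: [-180.0, -0.0, -45.0]
force: [-0.3, 0.3, 1.2]
opening: 0.044
gripper_force: 0.0
```

```bash
python3 go.py .592 .0065 .0235 -45
```

```text
t 33.15 pos [0.592  0.0055 0.0549] rpy [-1.7997e+02 -3.0000e-02 -4.4990e+01] open 0.044 F [-0.3  0.3  1.2] gf 0.0
shift units [-0.03 -0.03  1.26] norm 1.26
turn units [-0.01 -0.01  0.  ]
```

Request:
play_rows(motion=[{"x": -0.03, "y": -0.03, "z": 0.7, "rx": 0, "ry": 0, "rz": 0}, {"x": 0, "y": 0, "z": 0.5, "rx": 0, "ry": 0, "rz": 0}, {"x": 0, "y": 0, "z": 0, "rx": 0, "ry": 0, "rz": 0}, {"x": 0, "y": 0, "z": 0, "rx": 0, "ry": 0, "rz": 0}])

```text
clock: 33.65
tool_pos: [0.5917, 0.0064, 0.0248]
orientation: [-180.0, -0.0, -45.0]
force: [-0.4, -0.6, 0.1]
opening: 0.0436
gripper_force: 0.0
```

Request:
play_rows(motion=[{"x": 0, "y": 0, "z": 0, "rx": 0, "ry": 0, "rz": 0}, {"x": 0, "y": 0, "z": 0, "rx": 0, "ry": 0, "rz": 0}, {"x": 0, "y": 0, "z": 0, "rx": 0, "ry": 0, "rz": 0}, {"x": 0, "y": 0, "z": 0, "rx": 0, "ry": 0, "rz": 0}, {"x": 0, "y": 0, "z": 0, "rx": 0, "ry": 0, "rz": 0}], fingers=-1)

```text
clock: 34.28
tool_pos: [0.5913, 0.0063, 0.0243]
orientation: [-180.0, -0.0, -45.0]
force: [-0.2, 0.4, 1.0]
opening: 0.0141
gripper_force: 30.0
```

Request:
play_rows(motion=[{"x": 0, "y": 0, "z": -0.5, "rx": 0, "ry": 0, "rz": 0}, {"x": 0, "y": 0, "z": -1, "rx": 0, "ry": 0, "rz": 0}, {"x": 0, "y": 0, "z": -1, "rx": 0, "ry": 0, "rz": 0}, {"x": 0, "y": 0, "z": -1, "rx": 0, "ry": 0, "rz": 0}, {"x": 0, "y": 0, "z": -1, "rx": 0, "ry": 0, "rz": 0}, {"x": 0, "y": 0, "z": -1, "rx": 0, "ry": 0, "rz": 0}, {"x": 0, "y": 0, "z": 0, "rx": 0, "ry": 0, "rz": 0}, {"x": 0, "y": 0, "z": 0, "rx": 0, "ry": 0, "rz": 0}])

```text
clock: 35.28
tool_pos: [0.5906, 0.0063, 0.1613]
orientation: [180.0, 0.0, -45.0]
force: [-0.2, -0.9, -2.2]
opening: 0.0138
gripper_force: 30.0
```

```bash
python3 go.py .4315 .3762 .15 -45
```

```text
t 35.275 pos [0.5906 0.0063 0.1613] rpy [ 1.7999e+02  4.0000e-02 -4.5010e+01] open 0.0138 F [-0.2 -0.9 -2.2] gf 29.999688610550947
shift units [-14.96  -5.96   0.46] norm 16.11
turn units [ 0.    0.01 -0.  ]
```

Request:
play_rows(motion=[{"x": -0.5, "y": -0.2, "z": 0, "rx": 0, "ry": 0, "rz": 0}, {"x": -0.95, "y": -0.38, "z": 0, "rx": 0, "ry": 0, "rz": 0}, {"x": -0.95, "y": -0.38, "z": 0, "rx": 0, "ry": 0, "rz": 0}, {"x": -0.95, "y": -0.38, "z": 0, "rx": 0, "ry": 0, "rz": 0}, {"x": -0.95, "y": -0.38, "z": 0, "rx": 0, "ry": 0, "rz": 0}, {"x": -0.95, "y": -0.38, "z": 0, "rx": 0, "ry": 0, "rz": 0}, {"x": -0.95, "y": -0.38, "z": 0, "rx": 0, "ry": 0, "rz": 0}, {"x": -0.95, "y": -0.38, "z": 0, "rx": 0, "ry": 0, "rz": 0}, {"x": -0.95, "y": -0.38, "z": 0, "rx": 0, "ry": 0, "rz": 0}, {"x": -0.95, "y": -0.38, "z": 0, "rx": 0, "ry": 0, "rz": 0}, {"x": -0.95, "y": -0.38, "z": 0, "rx": 0, "ry": 0, "rz": 0}, {"x": -0.95, "y": -0.38, "z": 0, "rx": 0, "ry": 0, "rz": 0}, {"x": -0.95, "y": -0.38, "z": 0, "rx": 0, "ry": 0, "rz": 0}, {"x": -0.95, "y": -0.38, "z": 0, "rx": 0, "ry": 0, "rz": 0}, {"x": -0.95, "y": -0.38, "z": 0, "rx": 0, "ry": 0, "rz": 0}, {"x": -0.95, "y": -0.38, "z": 0, "rx": 0, "ry": 0, "rz": 0}, {"x": -0.21, "y": -0.06, "z": 0, "rx": 0, "ry": 0, "rz": 0}, {"x": 0, "y": 0, "z": 0.9, "rx": 0, "ry": 0, "rz": 0}, {"x": 0, "y": 0, "z": 0.5, "rx": 0, "ry": 0, "rz": 0}, {"x": 0, "y": 0, "z": 0, "rx": 0, "ry": 0, "rz": 0}])

```text
clock: 37.78
tool_pos: [0.4316, 0.3751, 0.1255]
orientation: [179.8, -0.0, -45.0]
force: [0.0, 0.5, -0.9]
opening: 0.0144
gripper_force: 30.0
```

```bash
python3 go.py .4315 .3762 .0775 -45; python3 - <<'E'
from ov import *
cv2.imwrite('pics/s7.png',cams.snapshot('scene')); cv2.imwrite('pics/t7.png',cams.snapshot('top'))
t=crop('pics/t7.png',295,215,135,65,4)
c=crop('pics/t7.png',285,225,60,55,1)
def sq(n,c,a,h,z,col,img,off,S):
    k=np.radians(a+np.array([45,135,225,315])); q=proj(n,np.c_[c[0]+h*2**.5*np.cos(k),c[1]+h*2**.5*np.sin(k),0*k+z])-off
    cv2.polylines(img,[((q+.5)*S-.5).round().astype(int)],True,col,1)
sq('top',(.452,-.105),40.2,.041,.061,(0,0,255),t,[295,215],4)
circ(t,'top',(.4635,-.3435,.067),.034,4,[295,215])
s=crop('pics/s7.png',180,120,75,80,4)
circ(s,'scene',(.4315,.3762,.07),.0515,4,[180,120])
p=ctrl.get_obs()['tool_pos']; circ(s,'scene',(p[0],p[1],p[2]-.0045),.053,4,[180,120],(0,255,0))
s2=crop('pics/s7.png',225,185,110,150,3)[:320]
o=np.zeros((590,800,3),np.uint8);o[:260,:540]=t;o[265:585,:300]=np.clip(s*1.5,0,255);o[265:585,310:640]=s2
cv2.imwrite('pics/o9.png',o)
E
```

```text
t 37.775 pos [0.4316 0.3751 0.1255] rpy [ 1.7984e+02 -4.0000e-02 -4.5020e+01] open 0.0144 F [ 0.   0.5 -0.9] gf 29.99971185985487
shift units [-0.04 -0.03  1.92] norm 1.92
turn units [ 0.04 -0.01 -0.01]
```

View pics/o9.png

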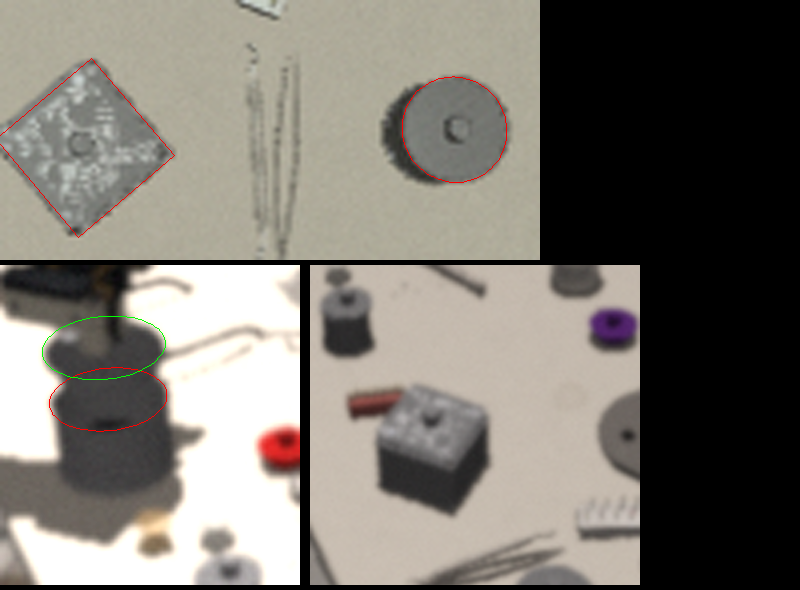

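The square, medium and small lids sit flush: the outlines match at crop (85,145) and (455,130). The large lid hangs centred over its pot, so I lower it.

Request:
play_rows(motion=[{"x": -0.03, "y": -0.03, "z": 0.7, "rx": 0, "ry": 0, "rz": 0}, {"x": 0, "y": 0, "z": 0.5, "rx": 0, "ry": 0, "rz": 0}, {"x": 0, "y": 0, "z": 0.2, "rx": 0, "ry": 0, "rz": 0}, {"x": 0, "y": 0, "z": 0.2, "rx": 0, "ry": 0, "rz": 0}, {"x": 0, "y": 0, "z": 0.15, "rx": 0, "ry": 0, "rz": 0}, {"x": 0, "y": 0, "z": 0, "rx": 0, "ry": 0, "rz": 0}])

```text
clock: 38.62
tool_pos: [0.4321, 0.3771, 0.0829]
orientation: [180.0, -0.0, -45.0]
force: [-0.7, -0.4, -1.1]
opening: 0.0141
gripper_force: 30.0
```

Request:
play_rows(motion=[{"x": 0, "y": 0, "z": 0.1, "rx": 0, "ry": 0, "rz": 0}, {"x": 0, "y": 0, "z": 0.08, "rx": 0, "ry": 0, "rz": 0}, {"x": 0, "y": 0, "z": 0, "rx": 0, "ry": 0, "rz": 0}])

```text
clock: 39.0
tool_pos: [0.432, 0.3771, 0.0783]
orientation: [180.0, -0.0, -45.0]
force: [-0.2, 0.3, -1.5]
opening: 0.0142
gripper_force: 30.0
```

Request:
play_rows(motion=[{"x": 0, "y": 0, "z": 0.06, "rx": 0, "ry": 0, "rz": 0}, {"x": 0, "y": 0, "z": 0.04, "rx": 0, "ry": 0, "rz": 0}, {"x": 0, "y": 0, "z": 0, "rx": 0, "ry": 0, "rz": 0}])

```text
clock: 39.38
tool_pos: [0.4322, 0.3773, 0.0774]
orientation: [-180.0, -0.0, -45.0]
force: [-5.3, -3.2, 10.2]
opening: 0.014
gripper_force: 30.0
```

Request:
play_rows(motion=[{"x": 0, "y": 0, "z": 0, "rx": 0, "ry": 0, "rz": 0}, {"x": 0, "y": 0, "z": 0, "rx": 0, "ry": 0, "rz": 0}, {"x": 0, "y": 0, "z": 0, "rx": 0, "ry": 0, "rz": 0}, {"x": 0, "y": 0, "z": -0.5, "rx": 0, "ry": 0, "rz": 0}, {"x": 0, "y": 0, "z": -1, "rx": 0, "ry": 0, "rz": 0}, {"x": 0, "y": 0, "z": -1, "rx": 0, "ry": 0, "rz": 0}, {"x": 0, "y": 0, "z": -1, "rx": 0, "ry": 0, "rz": 0}, {"x": 1, "y": -0.4, "z": -1, "rx": 0, "ry": 0, "rz": 0}, {"x": 1, "y": 0, "z": 0, "rx": 0, "ry": 0, "rz": 0}, {"x": 1, "y": 0, "z": 0, "rx": 0, "ry": 0, "rz": 0}, {"x": 1, "y": 0, "z": 0, "rx": 0, "ry": 0, "rz": 0}, {"x": 1, "y": 0, "z": 0, "rx": 0, "ry": 0, "rz": 0}, {"x": 1, "y": 0, "z": 0, "rx": 0, "ry": 0, "rz": 0}, {"x": 1, "y": 0, "z": 0, "rx": 0, "ry": 0, "rz": 0}, {"x": 1, "y": 0, "z": 0, "rx": 0, "ry": 0, "rz": 0}, {"x": 0, "y": 0, "z": 0, "rx": 0, "ry": 0, "rz": 0}], fingers=0)

```text
clock: 41.38
tool_pos: [0.5815, 0.2417, 0.189]
orientation: [-180.0, -0.0, -45.1]
force: [-0.4, 0.4, 0.3]
opening: 0.0439
gripper_force: 0.0
```

```bash
python3 - <<'E'
from ov import *
cv2.imwrite('pics/s8.png',cams.snapshot('scene')); cv2.imwrite('pics/t8.png',cams.snapshot('top'))
t=crop('pics/t8.png',100,215,150,75,5)
circ(t,'top',(.4315,.3765,.073),.053,5,[100,215]);circ(t,'top',(.4475,.1165,.053),.027,5,[100,215])
s=crop('pics/s8.png',180,135,180,55,4)
o=np.zeros((600,760,3),np.uint8);o[:375,:750]=t;o[378:598,:720]=s[:220]
cv2.imwrite('pics/o10.png',o)
E
```

```text
(no output)
```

View pics/o10.png

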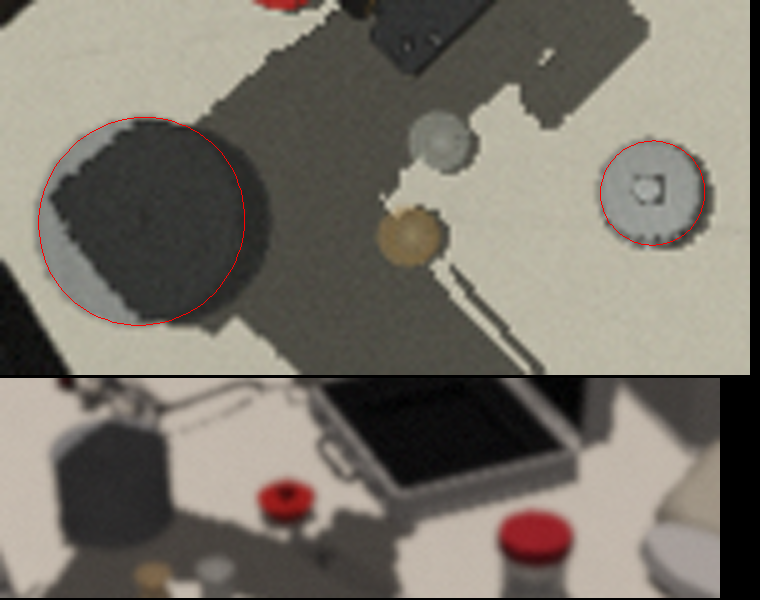

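The large lid covers its pot in both views, shaded by the arm, and its rim matches the circle. It touched down at the expected height (0.0774 against 0.0775 m). All four are closed and the arm is clear, so I hand in.

```bash
python3 -c "
from plant import workorder
print(workorder.close_job())"
```

```text
the job is handed in; nothing more can be done
None
```

I put all four lids on their own pots and handed the job in at about 41 s of the 106 s; the hand-in returned no verdict, but contact heights (within about 1.2 mm of seated) and the camera views show them seated, with the arm clear.

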